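# Refit the shop vacuum's filter cover and lock its quarter-turn stud

### The job

The shop vacuum's motor head stands on the bench with its filter compartment open. Refit the cover: set it down flat between the side guides, slide its tongue under the foot of the motor housing until it is fully home, then push the wing stud down until you feel the bottom, turn it a quarter turn clockwise so that its cam catches, and let go. Work gently, by feel: the plastic receptacle cracks if the stud is pushed with more than about 30 N. Leave the other things on the bench where they are.

Things in the scene. Friction and masses are not known exactly. Their poses are not given: they have to be found in the camera images.
- motor_head: Grey shop-vacuum motor head, 360 x 300 mm, fixed to the bench; origin: centre of its underside. x points from its filter side (front) to the lighter motor housing (72 mm higher than the deck, 250 mm wide, with a switch and a loop 27 mm high on top), z up. A hose collar juts out 30 mm low on the front. The flat deck round the open filter compartment is 130 mm above the bench.
- seat (a point): On the deck, where the middle of the cover's underside belongs; axes as motor_head. Two side guides, 6 mm high with flared tops, leave 2 mm either side of the cover. The motor housing's face is 110.5 mm from here in +x; under it a gap 9 mm high and 20 mm deep takes the tongue. 83 mm from here in -x is the stud's receptacle: a slotted off-white plate (slot 28 mm along x, 12 mm wide) 0.5 to 14.5 mm below deck level, on a screw adjuster.
- cover: Loose grey filter cover, about 0.36 kg: an upturned shallow pan 220 x 130 mm, 13 mm high, skirts 3 mm thick. Origin: centre of its underside. x points to its tongue, a tab 14 mm long, 80 mm wide, 3.5 mm thick, 4.5 mm above the underside. It lies flat on the bench at the start and goes on with its x along motor_head's x; it must be set down at least 16 mm short of home (-x side) so that the tongue clears the housing.
- cover_grip (a point): Middle of the cover's grip rib: 56 mm long along the cover's x, 12 mm thick, standing 26 mm above the cover's flat top; this point is 26 mm above the cover's underside and 5 mm to +x of its origin. Axes as the cover.
- stud: Captive quarter-turn stud on the cover, 83 mm to -x of the cover's origin: cross pin below (22 mm long, 5 mm thick, parallel to the wing), shank, round flange (32 mm across, 4 mm thick) and wing head on top. Origin: the cross pin's middle. Axes turn with the stud; z up; x along the pin and wing.
- wing (a point): Middle of the stud's metal wing head: 42 mm long (this frame's x), 12 mm thick (y), 22 mm high; its foot stands on the flange, which fingertips may push on. Untouched, this point is 58 mm above the cover's underside.
- stud_press (a joint): How far the stud is pushed down, in m: 0 popped up. A spring (2.4 N at the top, 0.15 N/mm) pushes it up. Over the slot the pin enters, has passed the cam plate after 12 to 26 mm and meets a hard floor 1.6 mm further. The receptacle's height is set by its adjuster, is not measured and varies by 7 mm up or down, so the bottom has to be felt; there the spring alone gives 4 to 6 N.
- stud_turn (a joint): Stud's angle in rad, growing clockwise seen from above: about 0 with the wing along the cover's x, where the pin fits the slot (to within 0.3); near 1.57 the cam catches: let go, the stud springs up 3 mm and its pin drops into the notch. Stop at 1.72. It turns freely only with the pin above the plate or fully pushed through; in between, the plate grips it. A light friction (0.015 N m) holds it.
- jigsaw_mid (a point): Bystander: red and grey jigsaw about 200 x 65 x 195 mm, standing on its shoe; point at its middle.
- tape_mid (a point): Bystander: black tape measure 65 x 38 x 62 mm; its middle.
- glue_mid (a point): Bystander: cream glue bottle, 58 mm across, 170 mm high; its middle.
- block_mid (a point): Bystander: cork sanding block 112 x 67 x 30 mm; its middle.
- bracket_mid (a point): Bystander: L-shaped wooden bracket, 160 x 120 x 18 mm; a point inside it.
- pencil_mid (a point): Bystander: flat carpenter's pencil 195 x 14 x 9 mm; its middle.

How it is judged:
By the outcome, as a careful person would: the job done as asked, in the order asked, and still so for the second after the job is handed in, with the robot touching nothing.
It also fails if it takes over 70 s, if anything falls off the work surface, if the arm or the gripper's body presses on something with over 40 N, if the wrist force passes 120 N, or if a joint passes its speed limit or range.

### The arm

A 6-joint arm with a two-finger parallel gripper is mounted at the origin on the work surface. World frame = base frame: x ahead of the robot, y to its left, z up, the work surface at z = 0. Lengths are in mm, angles in degrees, forces in N, time in s.
With the tool pointing down it reaches from about 300 to 850 mm from the base axis. Payload 4.2 kg.
Tool frame: the origin (TCP) lies midway between the tips of the shut fingers; the grasp point (between the pads) lies 19 mm behind it; z points along the fingers, x is the direction in which the jaws open and shut, and the axes are right-handed (so a half turn about z gives the same grasp; the last joint's range is limited). The gripper opens to 91 mm and grips with 3 to 60 N. Pads are 32 mm wide; open, the fingers measure 118 mm over their backs; the gripper's body (76 mm by 178 mm) begins 60 mm behind the grasp point.
Start: joints at [71.505, 18.312, 89.639, -0, 72.044, -1.146], TCP at [171.465, 548.859, 188.976] pointing down, gripper open.
Joint ranges: [-177.97, 177.97], [-48.28, 115.42], [12.27, 149.76], [-77.06, 257.06], [2.81, 150.46], [-146.56, 146.56]. Speed limits (degrees/s): [147.25, 147.25, 180, 180, 180, 180].

### API

Orientations are given as [roll, pitch, yaw] about the fixed x, y, z axes, in that order (R = Rz(yaw) Ry(pitch) Rx(roll)).
In Python, from workcell import env gives the robot as it stands. The module is installed in compiled form; this text tells all that it offers.
- The arm moves only by the tool drive_tool, never from a script. Its argument "series" is a list of rows, each a list of 3 entries, a list of its own where there are three numbers: the closure, from 0 (fully open) to 1 (shut), then the shift along the tool's x, y, z in mm, then the turn, a rotation vector about the tool's x, y, z in rad. In form: [[gripper, [dx, dy, dz], [rx, ry, rz]], ...]. A call has exactly 5 rows; each row is the pose to reach, as a shift and turn from the pose commanded when the call began, along the tool's axes at that moment; what a row does not reach only later rows make up. A row lasts 1/10 s, in which the tool goes at most 50 mm and 8.59 degrees, less where a joint would pass 70% of its speed; a pose out of reach is approached as far as the arm can. A call with a gripper value outside its range is refused whole. The fingers move at their own pace and stop on an object; "squeeze" is the grip in N (left out, the last holds). Time passes only in rows, so rows that repeat a pose let the fingers close, or fill a call up. It gives the time, the measured TCP pose, the force and the opening at its end, in the units of the state.
- env.state(): the state, without advancing time (a new reading comes with each control period).
- env.grab_frame(name): name is "side" or "top"; returns a dict with "image" (384x512x3 uint8, red, green, blue), "K" (3x3 intrinsics, pixels), "origin" and "orientation" of the camera in the world. Camera axes: x right, y down, z forward; pixel columns grow to the right and rows downward; lengths in mm; the calibration is good to about 2 mm. A picture is of the moment at which its call begins. There is no depth.
- env.job_done(): hands the job in, once; it reports no verdict.
The state is a dict: "time_s": time; "qpos": joint angles; "qvel": joint speeds; "effort": joint torques, N m; "ee_pos": TCP position; "ee_rot": TCP orientation; "force": force on the tool from outside, world axes, zero at the start; "torque": the same for the moment, N m; "gripper_width": finger opening in mm.
Only numpy, scipy, OpenCV 4.12 (cv2) and the standard library are available. Lean on these libraries where they do the work, as an engineer would, in place of code of your own. Each camera call takes 0.05 s, during which the arm holds its last target.

## Working session

There is one attempt and no reset: what is moved stays moved. The work goes in short steps, Python scripts to look and compute and a tool call to move; the robot and the scene stay as the last step left them, time stands still between calls to the robot, and variables do not carry over. Pictures are saved under pics/ and viewed, and the job is handed in when it is done.

Besides the shell and the picture viewer there is one more tool, called after ">>>" as name(argument=value, ...) on one line, values as JSON. drive_tool: Moves the arm, as the interface text tells. Its arguments: {"type":"object","properties":{"series":{"type":"array","items":{"type":"array"}},"squeeze":{"type":"number"}},"required":["series"]}

```bash
mkdir -p pics
cat > h.py <<'E'
import numpy as np, cv2
from workcell import env
def snap(tag):
    out={}
    for n in ("side","top"):
        f=env.grab_frame(n); out[n]=f
        cv2.imwrite(f"pics/{tag}_{n}.png",f["image"][:,:,::-1])
    np.save(f"pics/{tag}.npy",out,allow_pickle=True)
    return out
def load(tag): return np.load(f"pics/{tag}.npy",allow_pickle=True).item()
E
python3 - <<'E'
from h import *
o=snap("a")
for n in o: print(n,o[n]["K"],o[n]["origin"],o[n]["orientation"])
print(env.state())
E
```

```text
side [[409.83854962   0.         253.9993635 ]
 [  0.         409.83854962 190.21371547]
 [  0.           0.           1.        ]] [-182.19465551 -957.21932507  919.76596504] [-123.5594277    -1.30952252  -39.08531839]
top [[384.94140875   0.         250.78756215]
 [  0.         384.94140875 195.12819276]
 [  0.           0.           1.        ]] [ 491.16579027  -26.46226126 1398.14011712] [-1.77016367e+02 -1.76235262e-01 -9.03268613e+01]
{'time_s': 0.1, 'qpos': array([ 7.15069815e+01,  1.83480090e+01,  8.96994179e+01, -2.14305478e-04,
        7.20435440e+01, -1.14701337e+00]), 'qvel': array([ 0.0793739 ,  0.00041274, -0.15598533,  0.0195137 , -0.06418484,
       -0.0726465 ]), 'effort': array([ 4.42864839e-04, -4.13336205e+01, -2.32507360e+01,  7.29461946e-02,
        4.21009830e-02, -4.81296581e-05]), 'ee_pos': array([171.28705274, 548.38234395, 188.20406034]), 'ee_rot': array([-1.79998383e+02,  9.09568137e-02,  7.26540624e+01]), 'force': array([ 0.27646457,  0.10246143, -0.68319118]), 'torque': array([-0.0205225 ,  0.00559743,  0.02976592]), 'gripper_width': 91.14369548682676}
```

View pics/a_top.png

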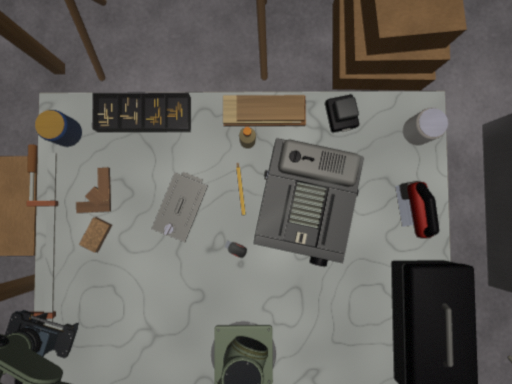

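View pics/a_side.png

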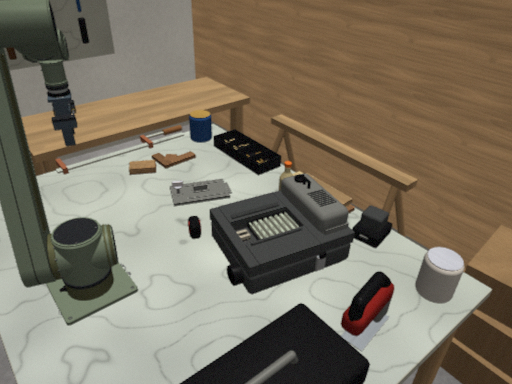

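The top view shows the cover near (180,207) with its stud at about (168,230). The motor head is near (308,205), with its housing at the far end near (318,163). I'll zoom in on both.

Run:
```python
from h import *
o=load("a")
def crop(n,x0,y0,x1,y1,s,name):
    im=o[n]["image"][y0:y1,x0:x1,::-1]
    im=cv2.resize(im,None,fx=s,fy=s,interpolation=cv2.INTER_CUBIC)
    im=np.clip(im.astype(float)*1.4,0,255).astype(np.uint8)
    for x in range((x0+9)//10*10,x1,10): cv2.putText(im,str(x),((x-x0)*s,8),0,.3,(0,255,255)); cv2.line(im,((x-x0)*s,10),((x-x0)*s,14),(0,255,255))
    for y in range((y0+9)//10*10,y1,10): cv2.putText(im,str(y),(0,(y-y0)*s),0,.3,(0,255,255)); 
    cv2.imwrite(f"pics/{name}.png",im)
crop("top",145,165,215,250,7,"c_cover")
crop("top",245,130,370,270,4,"c_head")
crop("side",160,165,240,240,7,"c_scover")
crop("side",200,160,360,300,4,"c_shead")
```

```text
(no output)
```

View pics/c_cover.png

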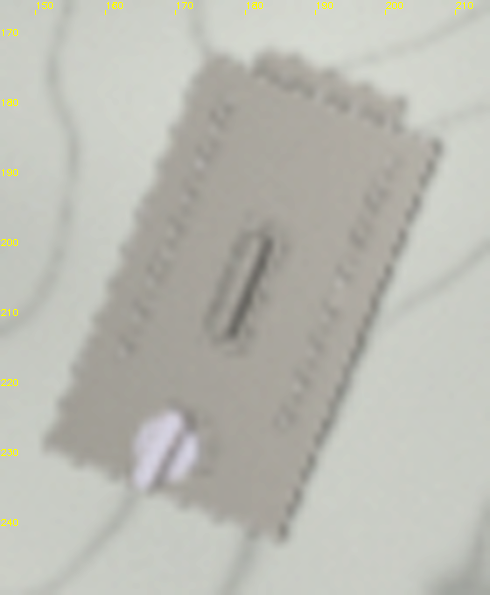

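View pics/c_head.png

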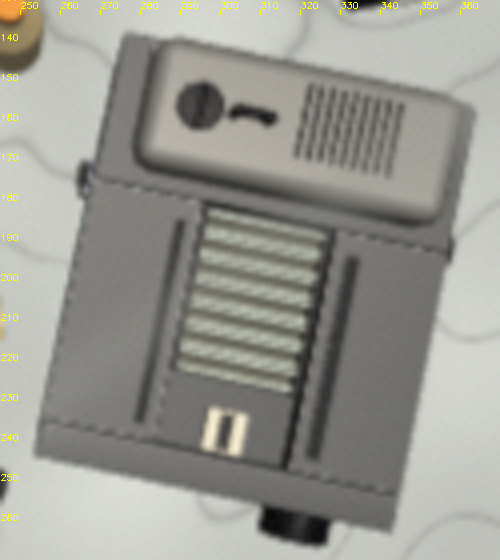

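View pics/c_scover.png

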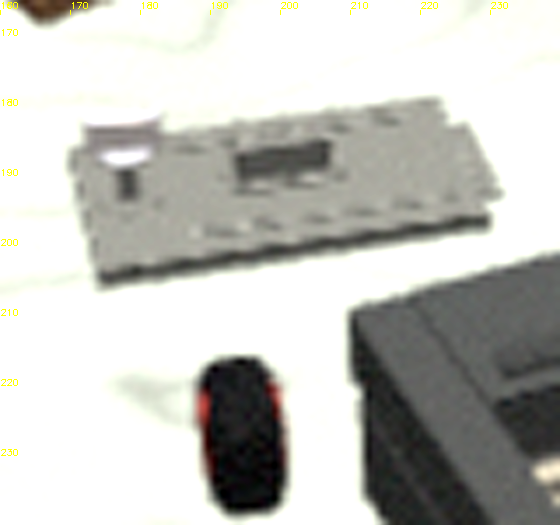

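View pics/c_shead.png

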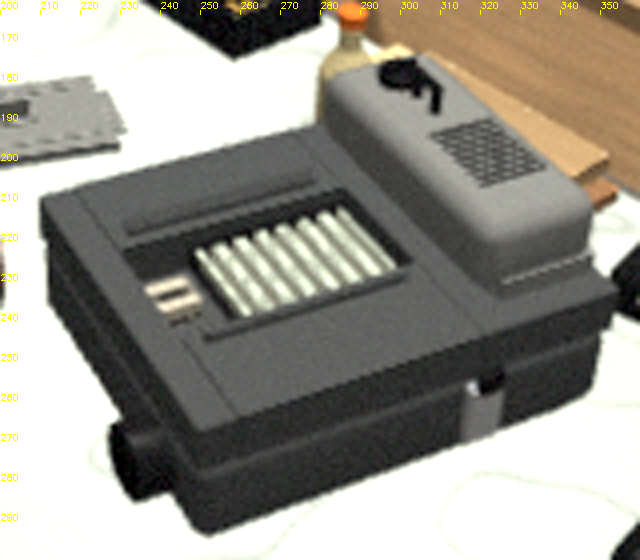

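```bash
cat >> h.py <<'E'
from scipy.spatial.transform import Rotation as Ro
def ray(f,uv):
    uv=np.atleast_2d(uv).astype(float)
    d=np.c_[uv,np.ones(len(uv))]@np.linalg.inv(f["K"]).T
    R=Ro.from_euler('xyz',f["orientation"],degrees=True).as_matrix()
    return np.array(f["origin"]),d@R.T
def onz(f,uv,z):
    o,d=ray(f,uv); return (o+d*((z-o[2])/d[:,2])[:,None])
def proj(f,P):
    R=Ro.from_euler('xyz',f["orientation"],degrees=True).as_matrix()
    c=(np.atleast_2d(P)-f["origin"])@R; p=c@f["K"].T; return p[:,:2]/p[:,2:]
def fitline(p):
    vx,vy,x,y=cv2.fitLine(np.asarray(p,np.float32),cv2.DIST_HUBER,0,.01,.01).ravel(); return np.array([x,y]),np.array([vx,vy])
def meet(a,b):
    t=np.linalg.solve(np.c_[a[1],-b[1]],b[0]-a[0]); return a[0]+t[0]*a[1]
E
python3 - <<'E'
from h import *
o=load("a"); f=o["top"]; im=f["image"].astype(int)
print(proj(f,[0,0,0]))
g=im.sum(2)/3
# guides: dark valley centroid per row
def valley(rows,x0,x1,slope,half=4):
    P=[]
    for r in rows:
        c=x0+(r-rows[0])*slope
        xs=np.arange(int(round(c-half)),int(round(c+half))+1); v=g[r,xs]; w=np.clip(np.median(v)-8-v,0,None)
        if w.sum()>5: P.append(((w*xs).sum()/w.sum(),r))
    return np.array(P)
L=valley(range(188,233),283.5,0,-11/47,5); Rr=valley(range(197,243),332,0,-10/47,5)
for n,P in(("L",L),("R",Rr)):
    l=fitline(P); print(n,l,len(P))
    W=onz(f,P,135); lw=fitline(W[:,:2]); print(lw,np.degrees(np.arctan2(lw[1][1],lw[1][0])), W[0],W[-1])
# receptacle
hsv=cv2.cvtColor(f["image"],cv2.COLOR_RGB2HSV)
print(im[225:250:2,292:310].sum(2)//3)
print("cover px",im[210,190],im[200,195],im[215,205],im[150,215])
E
```

```text
[[242.93471486 353.36697908]]
L (array([283.84445, 207.82051], dtype=float32), array([ 0.21861687, -0.97581077], dtype=float32)) 39
(array([ 514.50024, -138.91315], dtype=float32), array([ 0.97352296, -0.22858919], dtype=float32)) -13.2140255 [ 579.78387782 -153.28493572  135.        ] [ 442.24400139 -122.35745029  135.        ]
R (array([326.461, 220.9  ], dtype=float32), array([ 0.23682329, -0.9715527 ], dtype=float32)) 46
(array([ 480.61188, -280.8541 ], dtype=float32), array([ 0.96827316, -0.24989417], dtype=float32)) -14.471249 [ 549.33472256 -298.25211018  135.        ] [ 402.37911216 -258.39998164  135.        ]
[[ 82  82  81  80  79  79  77  77  76  77  80  83  98 104 111 111 109 108]
 [ 81  80  81  80  80  81  81  80  80  81  80  79  78  78  78  78  75  74]
 [ 81  81  80  80  81  80  80  79  79  80  79  79  79  79  77  78  78  78]
 [ 80  81  80  79  77  90 100  95  83  80  81  80  80  80  78  77  78  78]
 [ 81  80  80  79  81 139 160 153 124 102 106 107 121 123 106  86  79  77]
 [ 81  80  79  77  99 147 161 132  83  53  61 118 155 161 131  95  81  77]
 [ 80  80  78  76 129 159 159 112  63  52  73 140 161 155 113  82  77  77]
 [ 79  79  79  94 145 162 143  92  54  58 107 149 161 139 100  80  77  76]
 [ 68  71  75 110 143 150 123  83  66  70 128 158 159 121  86  78  78  77]
 [ 79  71  65  65  67  65  65  71  87  95 121 135 128  98  78  75  77  76]
 [ 84  84  84  84  83  84  82  83  82  78  72  68  64  60  57  59  58  61]
 [ 81  82  81  81  82  82  82  82  82  82  83  81  83  82  82  81  81  81]
 [ 78  79  79  79  79  80  80  79  81  80  81  82  79  80  81  82  80  82]]
cover px [121 119 113] [120 117 111] [144 146 141] [144 146 141]
```

Run:
```python
from h import *
o=load("a"); f=o["top"]; im=f["image"]; g=cv2.cvtColor(im,cv2.COLOR_RGB2GRAY)
S=8
def big(x0,y0,x1,y1):
    return cv2.resize(g[y0:y1,x0:x1],None,fx=S,fy=S,interpolation=cv2.INTER_CUBIC)
def contour(x0,y0,x1,y1,th):
    b=big(x0,y0,x1,y1); m=(b<th).astype(np.uint8)
    c=max(cv2.findContours(m,cv2.RETR_EXTERNAL,cv2.CHAIN_APPROX_NONE)[0],key=cv2.contourArea)[:,0].astype(float)
    return (c+.5)/S-.5+[x0,y0]
def side(c,a,b,tol=2,trim=.12):
    a,b=np.array(a,float),np.array(b,float); d=b-a;L=np.hypot(*d);d/=L
    s=(c-a)@d; t=(c-a)@[-d[1],d[0]]
    return fitline(c[(abs(t)<tol)&(s>trim*L)&(s<(1-trim)*L)])
c=contour(145,165,215,250,130)
print("cover rect",cv2.minAreaRect(c.astype(np.float32)))
TL,TR,BR,BL=(174.5,173.5),(206.5,185.5),(184,242),(151,229)
for n,a,b,z in(("left",BL,TL,13),("right",BR,TR,0),("bottom",BL,BR,0)):
    l=side(c,a,b); P=np.array([l[0]-10*l[1],l[0]+10*l[1]]); W=onz(f,P,z)[:,:2]; d=W[1]-W[0]
    print(n,l,W[0],np.degrees(np.arctan2(d[1],d[0])))
l,r,b=[side(c,*x) for x in((BL,TL),(BR,TR),(BL,BR))]
print("corners z13 BL",onz(f,meet(l,b),13), onz(f,meet(l,b),0),"BR z0",onz(f,meet(r,b),0), onz(f,meet(r,b),13))
# wing bright
hsv=cv2.cvtColor(im,cv2.COLOR_RGB2HSV)
print(hsv[222:238,161:176,1]); print(g[222:238,161:176])
print(g[195:217,172:188])
```

```text
cover rect ((178.4275360107422, 209.5106658935547), (38.16521453857422, 75.18865203857422), 22.52939796447754)
left (array([163.2   , 198.1375], dtype=float32), array([ 0.39517716, -0.9186049 ], dtype=float32)) [521.26365137 298.16391246] -22.993562804983565
right (array([196.613, 214.25 ], dtype=float32), array([ 0.37123603, -0.92853856], dtype=float32)) [462.16314748 179.04017888] -21.771946686660215
bottom (array([165.9375, 234.75  ], dtype=float32), array([0.9280798 , 0.37238142], dtype=float32)) [435.89351567 310.00543013] -112.04117888516222
corners z13 BL [[445.83802657 330.17024119  13.        ]] [[445.41261046 333.51735567   0.        ]] BR z0 [[393.90780289 206.30165974   0.        ]] [[394.81211414 204.13740529  13.        ]]
[[15 18 18 20 17 17 19 17 14 18 17 17 17 17 19]
 [20 17 15 18 17 15 15 12  2  9 14 18 18 17 17]
 [18 15 18 20 17  8  6  7 10  9 10 15 16 16 17]
 [18 18 15 15  6  6 10 15 16 12  9 15 16 18 20]
 [18 18 17 11  5 12 14 15 16  9  9  5 13 17 17]
 [18 20 15  2 14 11 13 15 14  9 14 11  6 15 20]
 [18 22 15  6 12 13 15 16 10  9 14 13  4 16 16]
 [15 18 13  4  9 
[... 2199 characters left out ...]
  95 106 115 118 120 119 119]
 [117 118 118 110 102 110 117  93  74 105 102 112 118 119 120 120]
 [116 118 115 101 101 112 109  80  81 107 110 114 119 120 120 120]
 [116 117 111  99 107 113  96  75  97 108 114 118 120 119 120 121]
 [115 116 105 106 113 113  85  81 109 112 116 119 121 120 120 120]
 [116 116 106 107 114 104  78  95 106 113 118 118 119 119 119 120]
 [117 115 110 109 109  91  78 105 101 110 118 117 119 119 119 120]
 [116 113 115 106 103  99  99 109 108 114 119 118 119 119 119 119]
 [117 115 116 111 112 115 112 107 112 117 119 118 119 119 119 119]
 [117 116 117 117 116 111 110 108 113 118 118 119 119 119 119 119]
 [116 116 117 117 117 116 118 117 118 119 119 117 118 119 119 118]]
```

Run:
```python
from h import *
o=load("a")
yaw=np.radians(-22.3); R=Ro.from_euler('z',yaw).as_matrix(); C=np.array([522.9,225.6,0])
def draw(n,crop,S,name):
    f=o[n]; x0,y0,x1,y1=crop
    im=cv2.resize(f["image"][y0:y1,x0:x1,::-1],None,fx=S,fy=S,interpolation=cv2.INTER_CUBIC).copy()
    def poly(P,col):
        p=proj(f,np.array(P)@R.T+C); q=((p+.5-[x0,y0])*S).astype(int); cv2.polylines(im,[q],True,col,1)
    b=lambda xa,xb,ya,yb,z:[(xa,ya,z),(xb,ya,z),(xb,yb,z),(xa,yb,z)]
    poly(b(-110,110,-65,65,13),(0,255,0)); poly(b(-110,110,-65,65,0),(0,0,255))
    poly(b(-23,33,-6,6,39),(255,255,0)); poly(b(-23,33,-6,6,13),(255,0,0))
    poly(b(-104,-62,-6,6,69),(0,255,255)); poly(b(110,124,-40,40,8),(255,0,255))
    cv2.imwrite(name,im)
draw("top",(145,165,215,250),7,"pics/d_top.png"); draw("side",(160,165,240,220),9,"pics/d_side.png")
```

```text
(no output)
```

View pics/d_top.png

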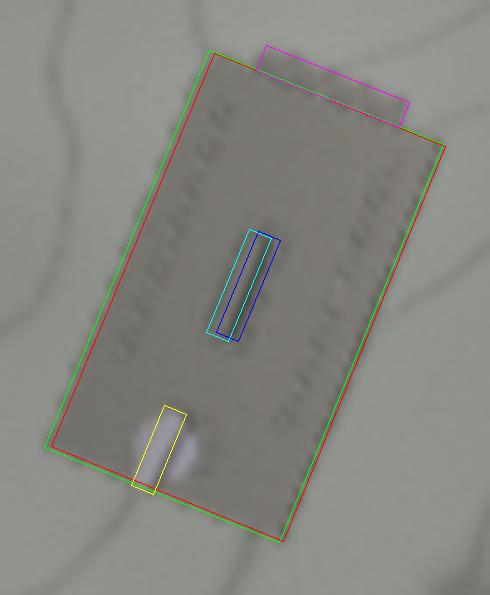

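View pics/d_side.png

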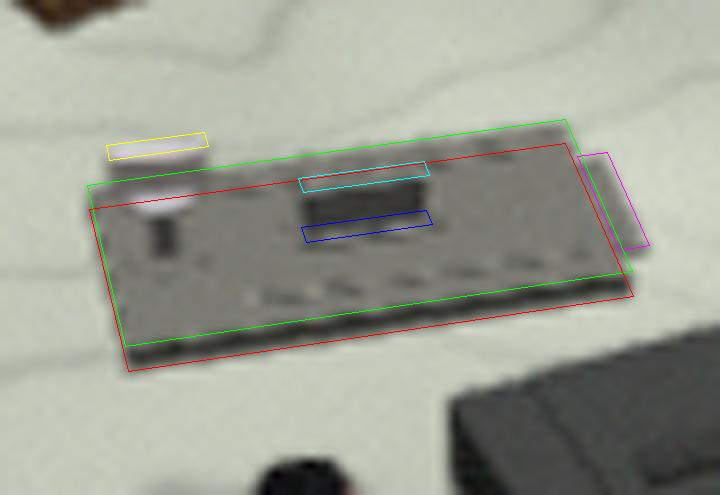

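```bash
cat > mv.py <<'E'
# usage: mv.py x y z yaw [commit-from-measured]
import sys,json,os
from h import *
F="cmd.json"
if not os.path.exists(F): json.dump([171.465,548.859,188.976,72.651],open(F,"w"))
c=json.load(open(F)); x,y,z,w=map(float,sys.argv[1:5])
def conv(c):
    R=Ro.from_euler('xyz',[180,0,c[3]],degrees=True).as_matrix(); return R
R=conv(c); d=R.T@(np.array([x,y,z])-c[:3]); dy=(w-c[3]+180)%360-180
d=np.round(d,1); rz=round(-np.radians(dy),3)
n=np.array(c[:3])+R@d
json.dump([*n,c[3]-np.degrees(rz)],open(F,"w"))
print("shift",d.tolist(),"rz",rz,"-> cmd",np.round(n,2),round(c[3]-np.degrees(rz),2), "dist",round(np.linalg.norm(d),1))
E
python3 mv.py 310 420 170 70.5; python3 mv.py 420 321 150 69;python3 mv.py 527.5 223.7 100 67.7
```

```text
shift [-81.7, 170.7, 19.0] rz 0.038 -> cmd [310.04 419.97 169.98] 70.47 dist 190.2
shift [-56.5, 136.7, 20.0] rz 0.026 -> cmd [419.99 321.03 149.98] 68.98 dist 149.3
shift [-52.3, 135.3, 50.0] rz 0.022 -> cmd [527.53 223.69  99.98] 67.72 dist 153.4
```

>>> drive_tool(series=[[0, [-16, 34, 4], [0, 0, 0.008]], [0, [-40, 82, 9], [0, 0, 0.018]], [0, [-60, 128, 14], [0, 0, 0.028]], [0, [-81.7, 170.7, 19], [0, 0, 0.038]], [0, [-81.7, 170.7, 19], [0, 0, 0.038]]], squeeze=30)

```text
time_s: 0.6
ee_pos: [312.8, 415.7, 169.0]
ee_rot: [179.9, 0.2, 70.1]
force: [0.2, -0.1, -0.6]
gripper_width: 91.1
```

>>> drive_tool(series=[[0, [-14, 34, 5], [0, 0, 0.008]], [0, [-28, 68, 10], [0, 0, 0.018]], [0, [-42, 103, 15], [0, 0, 0.02]], [0, [-56.5, 136.7, 20], [0, 0, 0.026]], [0, [-56.5, 136.7, 20], [0, 0, 0.026]]])

```text
time_s: 1.1
ee_pos: [421.8, 318.8, 149.0]
ee_rot: [180.0, 0.1, 68.8]
force: [0.3, -0.2, 0.2]
gripper_width: 91.0
```

>>> drive_tool(series=[[0, [-13, 34, 12], [0, 0, 0.005]], [0, [-26, 68, 25], [0, 0, 0.01]], [0, [-39, 103, 37], [0, 0, 0.016]], [0, [-52.3, 135.3, 50], [0, 0, 0.022]], [0, [-52.3, 135.3, 50], [0, 0, 0.022]]])

```text
time_s: 1.6
ee_pos: [528.6, 222.0, 97.9]
ee_rot: [-179.9, 0.1, 67.6]
force: [-1.0, 0.9, 0.4]
gripper_width: 90.9
```

```bash
python3 - <<'E'
from h import *
s=env.state(); print(s["ee_pos"],s["ee_rot"],s["force"],s["time_s"])
snap("b")
o=load("b")
for n,c,S in(("top",(140,160,220,250),7),("side",(130,120,250,220),6)):
    x0,y0,x1,y1=c; cv2.imwrite(f"pics/b2_{n}.png",cv2.resize(o[n]["image"][y0:y1,x0:x1,::-1],None,fx=S,fy=S,interpolation=cv2.INTER_CUBIC))
E
python3 mv.py 527.5 223.7 40 67.7; python3 mv.py 527.5 223.7 16.5 67.7
```

```text
[528.56109477 221.97692432  97.94037482] [-1.79914928e+02  1.28714094e-01  6.75524651e+01] [-1.03319381  0.85318756  0.43625025] 1.6
shift [-0.0, -0.0, 60.0] rz 0.0 -> cmd [527.53 223.69  39.98] 67.72 dist 60.0
shift [-0.0, -0.0, 23.5] rz 0.0 -> cmd [527.53 223.69  16.48] 67.72 dist 23.5
```

View pics/b2_side.png

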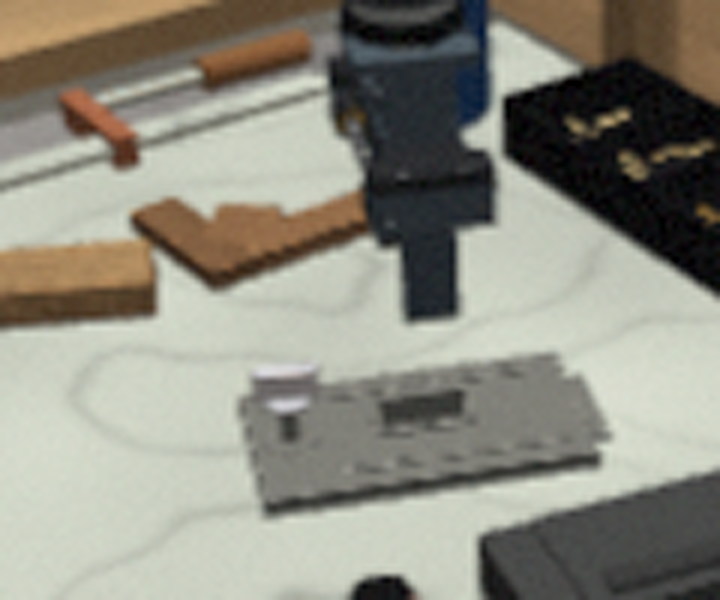

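View pics/b2_top.png

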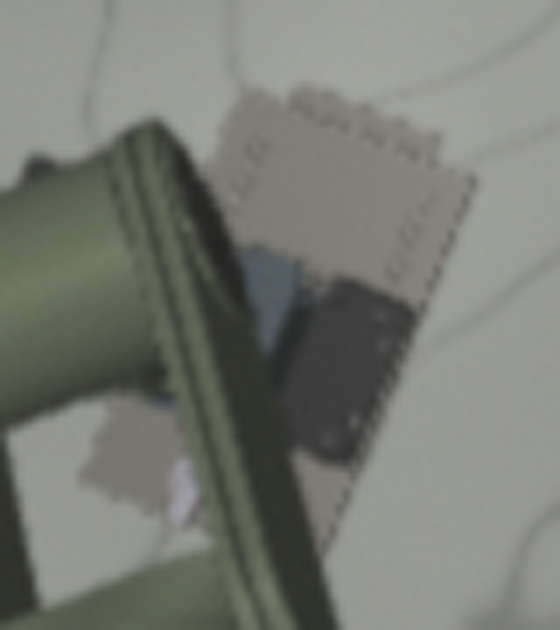

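The side view shows the fingers above the rib, at about (430,310) and (425,405) in the zoom. They line up with it, so I'll descend.

>>> drive_tool(series=[[0, [0, 0, 18], [0, 0, 0]], [0, [0, 0, 36], [0, 0, 0]], [0, [0, 0, 52], [0, 0, 0]], [0, [0, 0, 60], [0, 0, 0]], [0, [0, 0, 60], [0, 0, 0]]])

```text
time_s: 2.2
ee_pos: [526.2, 224.7, 39.5]
ee_rot: [-179.9, 0.1, 67.8]
force: [0.1, -0.6, 0.4]
gripper_width: 91.7
```

>>> drive_tool(series=[[0, [0, 0, 10], [0, 0, 0]], [0, [0, 0, 18], [0, 0, 0]], [0, [0, 0, 23.5], [0, 0, 0]], [0, [0, 0, 23.5], [0, 0, 0]], [0, [0, 0, 23.5], [0, 0, 0]]])

```text
time_s: 2.7
ee_pos: [527.7, 223.7, 16.4]
ee_rot: [-180.0, -0.0, 67.7]
force: [0.2, 0.1, -0.3]
gripper_width: 91.3
```

>>> drive_tool(series=[[0.85, [0, 0, 0], [0, 0, 0]], [0.95, [0, 0, 0], [0, 0, 0]], [1, [0, 0, 0], [0, 0, 0]], [1, [0, 0, 0], [0, 0, 0]], [1, [0, 0, 0], [0, 0, 0]]])

```text
time_s: 3.2
ee_pos: [527.6, 223.7, 16.6]
ee_rot: [180.0, -0.0, 67.7]
force: [-0.3, -0.1, 0.2]
gripper_width: 54.5
```

>>> drive_tool(series=[[1, [0, 0, 0], [0, 0, 0]], [1, [0, 0, 0], [0, 0, 0]], [1, [0, 0, 0], [0, 0, 0]], [1, [0, 0, 0], [0, 0, 0]], [1, [0, 0, 0], [0, 0, 0]]])

```text
time_s: 3.7
ee_pos: [527.6, 223.7, 16.5]
ee_rot: [-180.0, -0.0, 67.7]
force: [1.1, -0.5, 0.2]
gripper_width: 14.2
```

>>> drive_tool(series=[[1, [0, 0, 0], [0, 0, 0]], [1, [0, 0, 0], [0, 0, 0]], [1, [0, 0, 0], [0, 0, 0]], [1, [0, 0, 0], [0, 0, 0]], [1, [0, 0, 0], [0, 0, 0]]], squeeze=45)

```text
time_s: 4.2
ee_pos: [527.5, 223.7, 16.5]
ee_rot: [-180.0, -0.0, 67.7]
force: [1.0, -0.6, 0.1]
gripper_width: 0.2
```

Run:
```python
from h import *
o=load("a"); f=o["top"]; im=f["image"]; g=cv2.cvtColor(im,cv2.COLOR_RGB2GRAY); S=8
def contour(x0,y0,x1,y1,th,inv=0):
    b=cv2.resize(g[y0:y1,x0:x1],None,fx=S,fy=S,interpolation=cv2.INTER_CUBIC); m=((b<th)^bool(inv)).astype(np.uint8)
    c=max(cv2.findContours(m,cv2.RETR_EXTERNAL,cv2.CHAIN_APPROX_NONE)[0],key=cv2.contourArea)[:,0].astype(float)
    return (c+.5)/S-.5+[x0,y0]
def side(c,a,b,tol=2,trim=.12):
    a,b=np.array(a,float),np.array(b,float); d=b-a;L=np.hypot(*d);d/=L
    s=(c-a)@d; t=(c-a)@[-d[1],d[0]]
    return fitline(c[(abs(t)<tol)&(s>trim*L)&(s<(1-trim)*L)])
c=contour(246,130,372,272,112)
q={"left":((253.5,243),(275,141)),"right":((342.5,262),(362,158)),"front":((254,243.5),(342,261.5))}
for n,(a,b) in q.items():
    l=side(c,a,b,3,.2)
    for z in (130,100,0):
        W=onz(f,np.array([l[0]-20*l[1],l[0]+20*l[1]]),z)[:,:2]; d=W[1]-W[0]; print(n,z,W.mean(0),np.degrees(np.arctan2(d[1],d[0])))
# receptacle centroid by brightness weight
w=np.clip(g[225:246,290:312].astype(float)-92,0,None); ys,xs=np.mgrid[225:246,290:312]
m=(ys>230)|(xs<290); w*=m
u=(w*xs).sum()/w.sum(); v=(w*ys).sum()/w.sum(); print(u,v,onz(f,[u,v],130),onz(f,[u,v],122))
hs=[(250,140,'x')]
# side view
fs=o["side"]
```

```text
left 130 [542.74150381 -66.05702508] -12.366514898974758
left 100 [543.96161457 -66.99370621] -12.366514898974764
left 0 [548.02865045 -70.11597663] -12.366514898974762
right 130 [ 513.38459263 -369.2257554 ] -12.481328251352906
right 100 [ 513.910216   -377.33440577] -12.481328251352906
right 0 [ 515.66229387 -404.36324032] -12.481328251352892
front 130 [ 369.34188023 -167.34172922] -103.1122742656872
front 100 [ 366.45992953 -170.67447139] -103.11227426568719
front 0 [ 356.85342719 -181.78361193] -103.1122742656872
300.8678202355203 237.35328046142754 [[ 417.58501336 -194.28069462  130.        ]] [[ 417.12083262 -195.33936901  122.        ]]
```

The opening reads 0.2 mm, so the rib isn't held. I'll look.

Run:
```python
from h import *
snap("c")
o=load("c")
for n,c,S in(("top",(140,160,220,250),6),("side",(130,120,250,220),6)):
    x0,y0,x1,y1=c; cv2.imwrite(f"pics/c2_{n}.png",cv2.resize(o[n]["image"][y0:y1,x0:x1,::-1],None,fx=S,fy=S,interpolation=cv2.INTER_CUBIC))
```

```text
(no output)
```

View pics/c2_side.png

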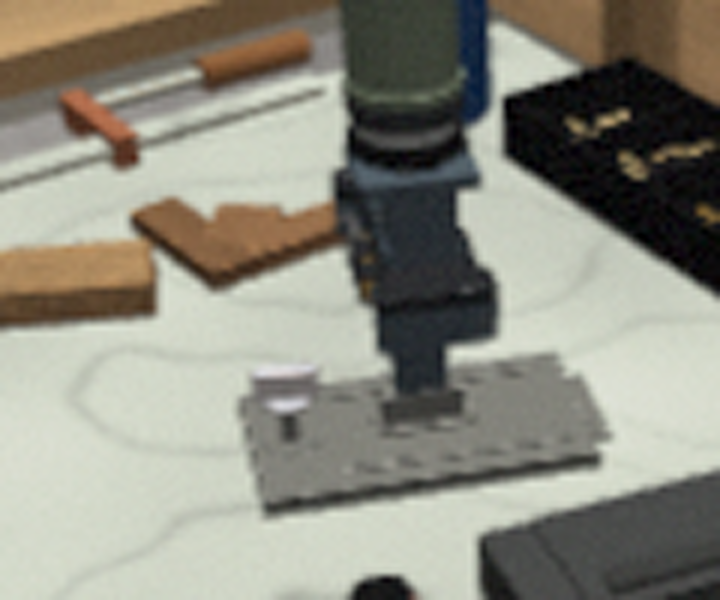

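View pics/c2_top.png

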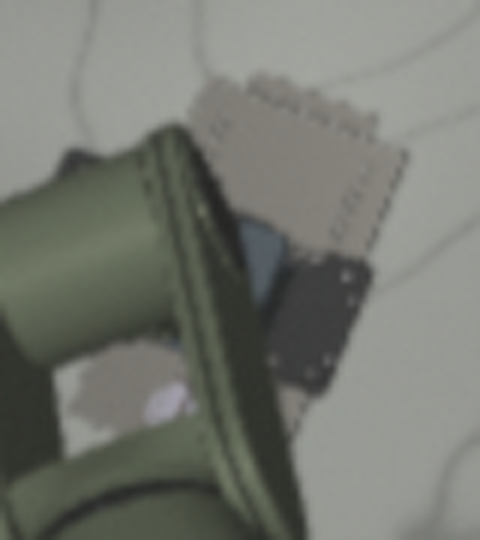

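Run:
```python
from h import *
o=load("c");s=env.state();print(s["ee_pos"],s["gripper_width"],s["force"])
R=Ro.from_euler('xyz',s["ee_rot"],degrees=True).as_matrix()
for n,c,S in(("top",(140,160,220,250),6),("side",(170,150,230,210),12)):
    x0,y0,x1,y1=c; f=o[n]; im=cv2.resize(f["image"][y0:y1,x0:x1,::-1],None,fx=S,fy=S,interpolation=cv2.INTER_CUBIC)
    for k,col in((0,(0,0,255)),(-19,(0,255,0)),(-79,(255,0,0))):
        p=proj(f,s["ee_pos"]+R@[0,0,k]); q=((p[0]+.5-[x0,y0])*S).astype(int); print(n,k,p); cv2.circle(im,tuple(int(a) for a in q),4,col,1)
    cv2.imwrite(f"pics/c3_{n}.png",im)
```

```text
[527.53273598 223.67624852  16.45382428] 0.7589745207640659 [-0.09469937 -0.77120883 -0.28049857]
top 0 [[179.81532406 205.43858549]]
top -19 [[178.8433095  205.30268062]]
top -79 [[175.58779228 204.84750156]]
side 0 [[200.25085707 188.90600229]]
side -19 [[200.01290762 184.90053218]]
side -79 [[199.24085161 171.90429591]]
```

View pics/c3_side.png

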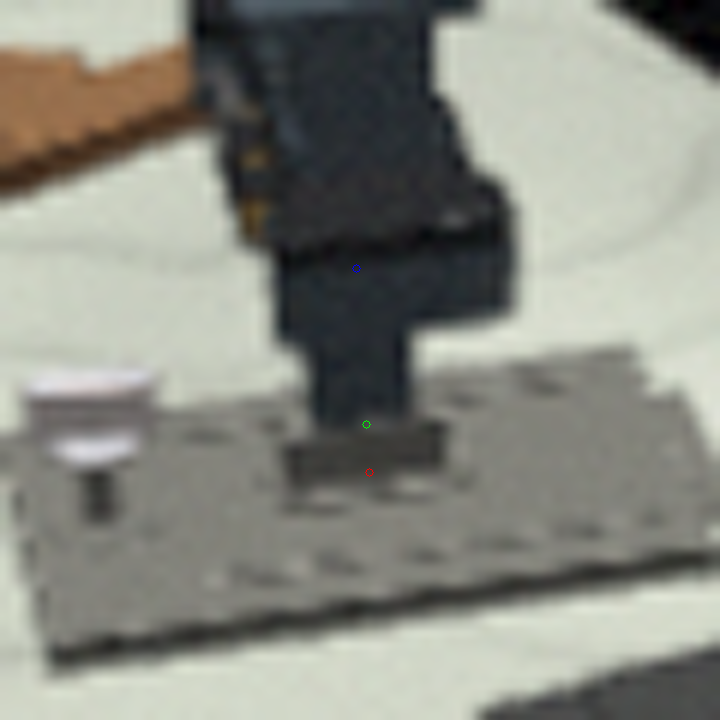

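```bash
python3 - <<'E'
from h import *
for tag,pos,rot,hw in(("b",[528.56,221.98,97.94],[-179.91,.13,67.55],45.5),("c",[527.53,223.68,16.45],[180,0,67.7],0)):
    f=load(tag)["side"]; R=Ro.from_euler('xyz',rot,degrees=True).as_matrix()
    for nm,p in(("tip inner",[-hw,0,0]),("tip outer",[-hw-13.5,0,0]),("tip outL",[-hw-13.5,-16,0]),("tip outR",[-hw-13.5,16,0]),("body near",[-89,0,-79]),("body nearL",[-89,-38,-79]),("body nearR",[-89,38,-79])):
        print(tag,nm,proj(f,np.array(pos)+R@p)[0].round(1))
E
python3 - <<'E'
import sys; sys.path.insert(0,'.')
import os; os.chdir('.')
from h import *
for t in "bc":
    f=load(t)["side"]; im=cv2.resize(f["image"][130:210,170:240,::-1],None,fx=8,fy=8,interpolation=cv2.INTER_CUBIC)
    im=np.clip(im*2.0,0,255).astype(np.uint8)
    for k in range(170,240,10): cv2.putText(im,str(k),((k-170)*8,8),0,.35,(0,0,255))
    for k in range(130,210,10): cv2.putText(im,str(k),(0,(k-130)*8+4),0,.35,(0,0,255))
    cv2.imwrite(f"pics/z_{t}.png",im)
E
```

```text
b tip inner [201.8 177.4]
b tip outer [202.5 179.2]
b tip outL [198.3 179.8]
b tip outR [206.7 178.7]
b body near [203.1 164.9]
b body nearL [192.5 166.2]
b body nearR [213.4 163.6]
c tip inner [200.2 188.9]
c tip outer [200.9 190.7]
c tip outL [196.9 191.3]
c tip outR [204.9 190.1]
c body near [203.6 183.9]
c body nearL [193.4 185.3]
c body nearR [213.7 182.5]
```

View pics/z_b.png

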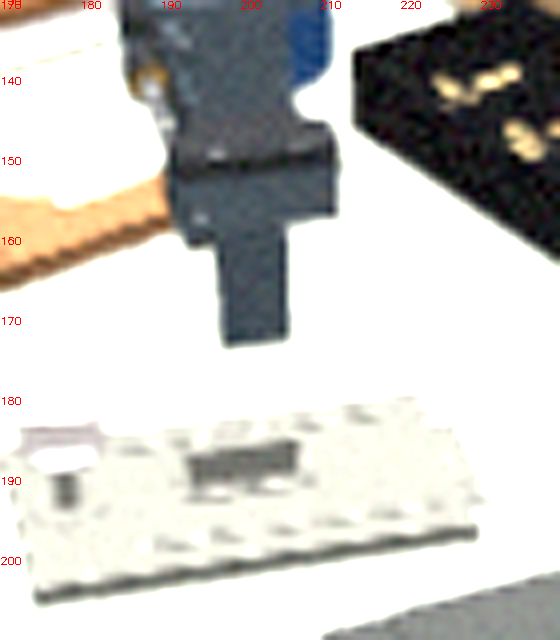

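View pics/z_c.png

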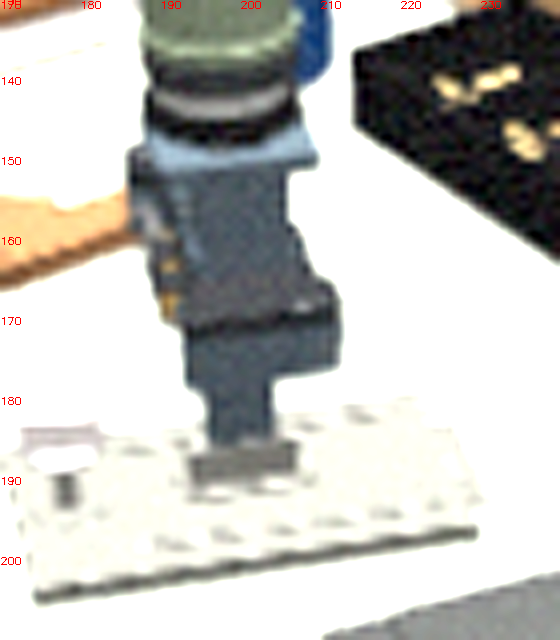

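The visible fingertip sits about 5 px higher than its reported pose predicts. I'll lift with the fingers shut and measure the tip directly.

```bash
python3 mv.py 527.5 223.7 96.5 67.7
```

```text
shift [-0.0, -0.0, -80.0] rz 0.0 -> cmd [527.53 223.69  96.48] 67.72 dist 80.0
```

>>> drive_tool(series=[[1, [0, 0, -20], [0, 0, 0]], [1, [0, 0, -50], [0, 0, 0]], [1, [0, 0, -80], [0, 0, 0]], [1, [0, 0, -80], [0, 0, 0]], [1, [0, 0, -80], [0, 0, 0]]])

```text
time_s: 4.8
ee_pos: [527.7, 223.8, 96.8]
ee_rot: [180.0, -0.0, 67.7]
force: [-0.6, 0.4, -1.6]
gripper_width: 0.3
```

Run:
```python
from h import *
snap("d"); s=env.state(); print(s["ee_pos"],s["ee_rot"])
f=load("d")["side"]; R=Ro.from_euler('xyz',s["ee_rot"],degrees=True).as_matrix()
for k in(0,-19,-40): print(k,proj(f,s["ee_pos"]+R@[0,0,k]))
for n,c in(("side",(170,130)),("top",(145,165))):
    f=load("d")[n]; x0,y0=c; im=cv2.resize(f["image"][y0:y0+80,x0:x0+70,::-1],None,fx=8,fy=8,interpolation=cv2.INTER_CUBIC)
    im=np.clip(im*2.0,0,255).astype(np.uint8)
    for k in range((x0+9)//10*10,x0+70,10): cv2.putText(im,str(k),((k-x0)*8,8),0,.35,(0,0,255))
    for k in range((y0+9)//10*10,y0+80,10): cv2.putText(im,str(k),(0,(k-y0)*8+4),0,.35,(0,0,255))
    cv2.imwrite(f"pics/z_d{n}.png",im)
```

```text
[526.54778672 223.29712581  95.22946087] [-1.79894434e+02  9.59824841e-02  6.77223532e+01]
0 [[199.08118421 172.07256127]]
-19 [[198.83612828 167.83740089]]
-40 [[198.56146878 163.09061898]]
```

View pics/z_dside.png

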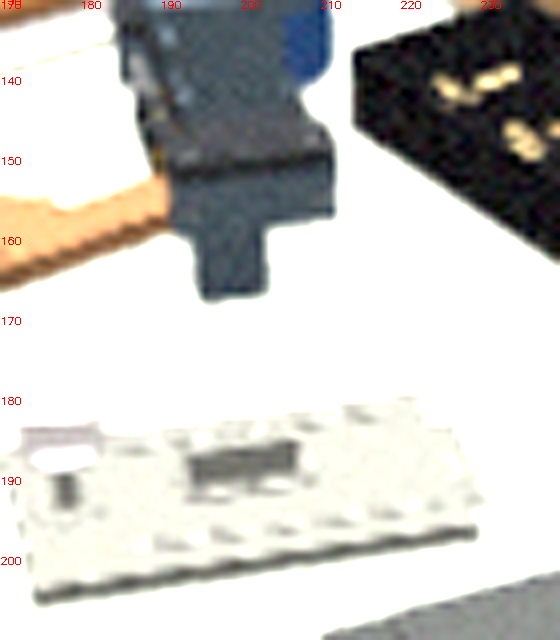

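View pics/z_dtop.png

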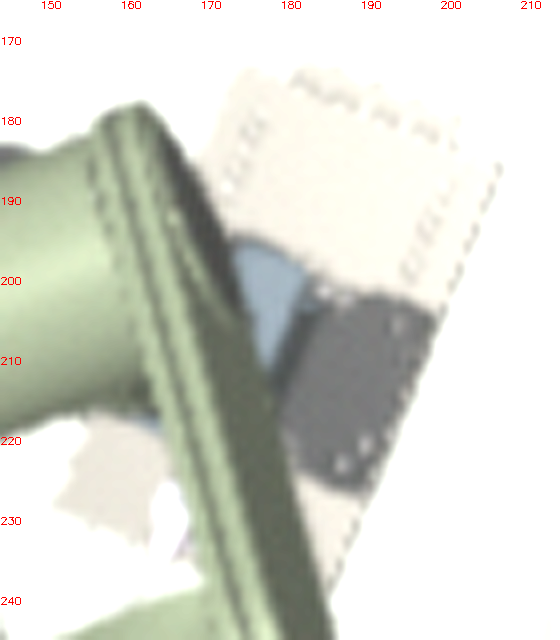

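With the fingers shut, the tip shows at (198.5,167) where about 173.5 was expected, so the tips are roughly 25 mm above the reported TCP. The column agrees, and this explains closing above the rib. I'll go down again with the jaws open, feeling for contact.

```bash
python3 mv.py 527.5 223.7 16.5 67.7
```

```text
shift [-0.0, -0.0, 80.0] rz 0.0 -> cmd [527.53 223.69  16.48] 67.72 dist 80.0
```

>>> drive_tool(series=[[0.4, [0, 0, 10], [0, 0, 0]], [0.4, [0, 0, 20], [0, 0, 0]], [0.4, [0, 0, 40], [0, 0, 0]], [0.4, [0, 0, 60], [0, 0, 0]], [0.4, [0, 0, 80], [0, 0, 0]]])

```text
time_s: 5.4
ee_pos: [526.6, 223.3, 14.1]
ee_rot: [-179.9, 0.1, 67.7]
force: [-0.7, -0.7, 0.6]
gripper_width: 37.3
```

>>> drive_tool(series=[[0.4, [0, 0, 0], [0, 0, 0]], [0.4, [0, 0, 3], [0, 0, 0]], [0.4, [0, 0, 6], [0, 0, 0]], [0.4, [0, 0, 9], [0, 0, 0]], [0.4, [0, 0, 10], [0, 0, 0]]])

```text
time_s: 5.9
ee_pos: [527.7, 223.8, 6.7]
ee_rot: [180.0, -0.0, 67.7]
force: [0.5, -0.2, 0.1]
gripper_width: 54.7
```

>>> drive_tool(series=[[0.4, [0, 0, 2], [0, 0, 0]], [0.4, [0, 0, 4], [0, 0, 0]], [0.4, [0, 0, 6], [0, 0, 0]], [0.4, [0, 0, 8], [0, 0, 0]], [0.4, [0, 0, 8], [0, 0, 0]]])

```text
time_s: 6.4
ee_pos: [527.3, 223.6, -1.9]
ee_rot: [-180.0, 0.0, 67.7]
force: [1.1, -0.6, 0.1]
gripper_width: 55.0
```

>>> drive_tool(series=[[0.4, [0, 0, 1], [0, 0, 0]], [0.4, [0, 0, 2], [0, 0, 0]], [0.4, [0, 0, 3], [0, 0, 0]], [0.4, [0, 0, 4], [0, 0, 0]], [0.4, [0, 0, 4], [0, 0, 0]]])

```text
time_s: 6.9
ee_pos: [527.4, 223.7, -5.7]
ee_rot: [-180.0, 0.0, 67.7]
force: [0.4, 0.5, -0.6]
gripper_width: 54.8
```

>>> drive_tool(series=[[0.4, [0, 0, 1], [0, 0, 0]], [0.4, [0, 0, 2], [0, 0, 0]], [0.4, [0, 0, 3], [0, 0, 0]], [0.4, [0, 0, 3], [0, 0, 0]], [0.4, [0, 0, 3], [0, 0, 0]]])

```text
time_s: 7.4
ee_pos: [527.5, 223.7, -8.6]
ee_rot: [-180.0, -0.0, 67.7]
force: [-0.5, -0.3, -0.5]
gripper_width: 54.9
```

>>> drive_tool(series=[[0.4, [0, 0, 0.5], [0, 0, 0]], [0.4, [0, 0, 1], [0, 0, 0]], [0.4, [0, 0, 1.5], [0, 0, 0]], [0.4, [0, 0, 2], [0, 0, 0]], [0.4, [0, 0, 2], [0, 0, 0]]])

```text
time_s: 7.9
ee_pos: [527.5, 223.7, -10.6]
ee_rot: [-180.0, -0.0, 67.7]
force: [-0.1, -0.6, -0.3]
gripper_width: 55.0
```

>>> drive_tool(series=[[0.8, [0, 0, 0], [0, 0, 0]], [0.9, [0, 0, 0], [0, 0, 0]], [1, [0, 0, 0], [0, 0, 0]], [1, [0, 0, 0], [0, 0, 0]], [1, [0, 0, 0], [0, 0, 0]]], squeeze=40)

```text
time_s: 8.4
ee_pos: [527.6, 223.7, -10.5]
ee_rot: [180.0, -0.0, 67.7]
force: [-0.2, -0.2, -0.3]
gripper_width: 17.9
```

>>> drive_tool(series=[[1, [0, 0, 0], [0, 0, 0]], [1, [0, 0, 0], [0, 0, 0]], [1, [0, 0, 0], [0, 0, 0]], [1, [0, 0, 0], [0, 0, 0]], [1, [0, 0, 0], [0, 0, 0]]])

```text
time_s: 8.9
ee_pos: [527.7, 223.9, -10.5]
ee_rot: [180.0, -0.0, 67.7]
force: [-0.1, 0.2, -0.3]
gripper_width: 11.7
```

Run:
```python
from h import *
snap("e"); s=env.state(); print(s["ee_pos"],s["ee_rot"],s["gripper_width"],s["force"])
f=load("e")["side"]; x0,y0=170,130; im=cv2.resize(f["image"][y0:y0+80,x0:x0+70,::-1],None,fx=8,fy=8,interpolation=cv2.INTER_CUBIC)
cv2.imwrite(f"pics/z_e.png",np.clip(im*2.0,0,255).astype(np.uint8))
```

```text
[527.72411583 223.79673444 -10.49323077] [ 1.79983680e+02 -2.38017540e-02  6.77217434e+01] 11.673034428873363 [ 0.71694737  1.63664582 -1.64139383]
```

View pics/z_e.png

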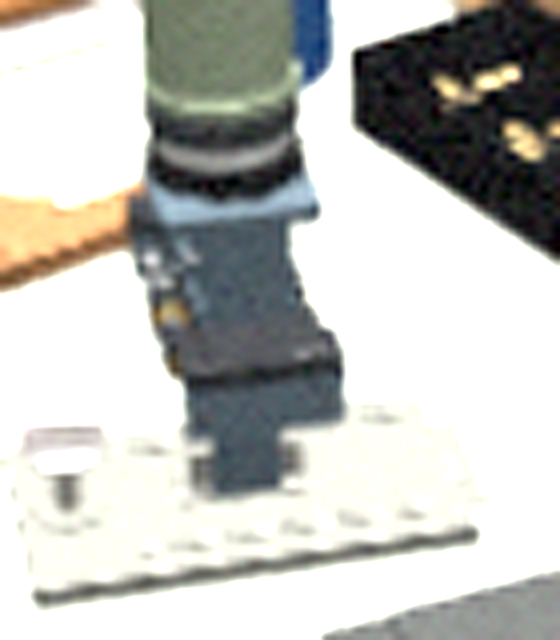

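The rib is now held at 11.7 mm, which puts TCP z = -10.5 level with the cover's underside on the bench. Next I'll refine the head's pose with edge and valley fits.

```bash
cat >> h.py <<'E'
from scipy.ndimage import map_coordinates
def prof(img,a,b,half,trim=.06,step=.5,mode="dark"):
    a,b=np.array(a,float),np.array(b,float); d=b-a; L=np.hypot(*d); d/=L; n=np.array([-d[1],d[0]])
    t=np.arange(-half,half+.01,.1); P=[]
    for s in np.arange(trim*L,(1-trim)*L,step):
        q=a+d*s+np.outer(t,n); v=map_coordinates(img.astype(float),[q[:,1],q[:,0]],order=3)
        if mode=="dark": w=np.clip(np.median(v)-.25*(np.median(v)-v.min())-v,0,None); k=(w*t).sum()/max(w.sum(),1e-9)
        elif mode=="grad": g=np.gradient(v); g=abs(g); w=np.where(g>.6*g.max(),g,0); k=(w*t).sum()/w.sum()
        P.append(a+d*s+k*n)
    P=np.array(P); l=fitline(P); r=(P-l[0])@[-l[1][1],l[1][0]]; l=fitline(P[abs(r)<.6]); 
    return l,np.std(r)
def wline(f,l,z,h=20):
    W=onz(f,np.array([l[0]-h*l[1],l[0]+h*l[1]]),z)[:,:2]; d=W[1]-W[0]; 
    return W.mean(0),np.degrees(np.arctan2(d[1],d[0]))
E
python3 - <<'E'
from h import *
f=load("a")["top"]; g=cv2.cvtColor(f["image"],cv2.COLOR_RGB2GRAY)
th=np.radians(-13); n=np.array([-np.sin(th),np.cos(th)]);x=np.array([np.cos(th),np.sin(th)])
for nm,a,b,h,m,z in(("gL",(290.7,185),(279.5,235.5),3,"dark",134),("gR",(333,194.5),(323.7,244.5),3,"dark",134),
  ("headL",(253.5,243),(275,141),3,"grad",125),("headR",(342.5,262),(362,158),3,"grad",125),
  ("front",(254,243.5),(342,261.5),3,"grad",130),("deckfrontcrease",(258,235),(343,253),2.5,"dark",130),
  ("hface",(282,172),(348,184.5),3,"grad",140)):
    l,s=prof(g,a,b,h,mode=m); W,an=wline(f,l,z); print(nm,l[0],"sd",round(s,2),W,round(an,2),"n",round(W@n,1),"x",round(W@x,1))
E
```

```text
gL [285.40744 205.80112] sd 0.05 [ 521.46970389 -144.27581565] -12.39 n -23.3 x 540.6
gR [328.6038  215.14566] sd 0.07 [ 490.00992875 -285.74883075] -12.61 n -168.2 x 541.7
headL [265.01944 182.98096] sd 0.29 [597.7681543  -78.24242117] -12.53 n 58.2 x 600.0
headR [352.83316 211.7649 ] sd 0.32 [ 500.70970234 -367.95374012] -12.39 n -245.9 x 570.6
front [297.16998 253.16063] sd 0.21 [ 366.1304678  -181.49897372] -102.33 n -94.5 x 397.6
deckfrontcrease [299.52765 243.6942 ] sd 0.37 [ 396.91874171 -189.60057417] -102.43 n -95.5 x 429.4
hface [314.4096  178.48662] sd 0.42 [ 610.25584481 -239.79316726] -101.9 n -96.4 x 648.6
```

Edge fits give head yaw -12.45° and seat at about (498,-213), with the guides and receptacle agreeing within 1 mm. Now I'll lift and carry the cover.

```bash
echo '[527.53,223.69,-10.52,67.72]' > cmd.json
python3 mv.py 527.5 223.7 60 67.7;python3 mv.py 505 130 130 72; python3 mv.py 470 10 180 77.55; python3 mv.py 455 -100 180 77.55; python3 mv.py 444.4 -201.1 175 77.55
```

```text
shift [-0.0, -0.0, -70.5] rz 0.0 -> cmd [527.53 223.69  59.98] 67.72 dist 70.5
shift [-95.2, 14.7, -70.0] rz -0.075 -> cmd [505.04 130.02 129.98] 72.02 dist 119.1
shift [-125.0, 3.7, -50.0] rz -0.097 -> cmd [469.97   9.99 179.98] 77.57 dist 134.7
shift [-110.6, 9.0, -0.0] rz 0.0 -> cmd [454.96 -99.96 179.98] 77.57 dist 111.0
shift [-101.0, 11.5, 5.0] rz 0.0 -> cmd [ 444.46 -201.07  174.98] 77.57 dist 101.8
```

>>> drive_tool(series=[[1, [0, 0, -5], [0, 0, 0]], [1, [0, 0, -20], [0, 0, 0]], [1, [0, 0, -45], [0, 0, 0]], [1, [0, 0, -70.5], [0, 0, 0]], [1, [0, 0, -70.5], [0, 0, 0]]])

```text
time_s: 9.5
ee_pos: [529.4, 224.1, 62.8]
ee_rot: [179.8, -0.2, 67.7]
force: [1.1, 0.8, -4.1]
gripper_width: 11.7
```

Force of -4.1 N is the cover's weight, so it is held. Continuing.

>>> drive_tool(series=[[1, [-20, 3, -17], [0, 0, -0.015]], [1, [-45, 7, -35], [0, 0, -0.035]], [1, [-70, 11, -55], [0, 0, -0.055]], [1, [-95.2, 14.7, -70], [0, 0, -0.075]], [1, [-95.2, 14.7, -70], [0, 0, -0.075]]])

```text
time_s: 10.0
ee_pos: [504.1, 127.3, 130.3]
ee_rot: [180.0, 0.1, 71.9]
force: [-1.2, 0.4, -3.7]
gripper_width: 11.9
```

>>> drive_tool(series=[[1, [-30, 1, -14], [0, 0, -0.03]], [1, [-65, 2, -28], [0, 0, -0.06]], [1, [-100, 3, -42], [0, 0, -0.08]], [1, [-125, 3.7, -50], [0, 0, -0.097]], [1, [-125, 3.7, -50], [0, 0, -0.097]]])

```text
time_s: 10.5
ee_pos: [468.8, 7.8, 179.5]
ee_rot: [-179.9, 0.1, 77.4]
force: [1.2, 0.7, -3.7]
gripper_width: 11.9
```

>>> drive_tool(series=[[1, [-28, 2, 0], [0, 0, 0]], [1, [-58, 5, 0], [0, 0, 0]], [1, [-88, 7, 0], [0, 0, 0]], [1, [-110.6, 9, 0], [0, 0, 0]], [1, [-110.6, 9, 0], [0, 0, 0]]])

```text
time_s: 11.0
ee_pos: [454.2, -101.2, 178.2]
ee_rot: [-179.8, 0.0, 77.4]
force: [-0.5, 1.3, -4.1]
gripper_width: 11.9
```

>>> drive_tool(series=[[1, [-28, 3, 1], [0, 0, 0]], [1, [-56, 6, 3], [0, 0, 0]], [1, [-82, 9, 5], [0, 0, 0]], [1, [-101, 11.5, 5], [0, 0, 0]], [1, [-101, 11.5, 5], [0, 0, 0]]])

```text
time_s: 11.5
ee_pos: [444.5, -201.6, 173.4]
ee_rot: [-179.9, -0.0, 77.5]
force: [-0.6, 1.0, -4.6]
gripper_width: 11.8
```

```bash
python3 mv.py 479.5 -208.9 145 77.55
```

```text
shift [-0.1, 35.9, 30.0] rz 0.0 -> cmd [ 479.5  -208.89  144.98] 77.57 dist 46.8
```

>>> drive_tool(series=[[1, [0, 12, 8], [0, 0, 0]], [1, [0, 24, 18], [0, 0, 0]], [1, [-0.1, 35.9, 30], [0, 0, 0]], [1, [-0.1, 35.9, 30], [0, 0, 0]], [1, [-0.1, 35.9, 30], [0, 0, 0]]])

```text
time_s: 12.0
ee_pos: [479.4, -208.2, 143.9]
ee_rot: [-179.9, -0.0, 77.6]
force: [-0.4, -0.1, -3.4]
gripper_width: 11.8
```

```bash
cat > ov.py <<'E'
import sys
from h import *
# ov.py tag underside_z : overlay cover model at TCP-derived pose
tag,uz=sys.argv[1],float(sys.argv[2]); o=snap(tag); s=env.state(); print(s["ee_pos"],s["ee_rot"],s["force"])
yaw=np.radians(s["ee_rot"][2]-90); R=Ro.from_euler('z',yaw).as_matrix(); C=s["ee_pos"]*[1,1,0]+[0,0,uz]-R@[5,0,0]
for n,(x0,y0,x1,y1),S in(("top",(240,130,370,270),5),("side",(190,150,350,290),5)):
    f=o[n]; im=cv2.resize(f["image"][y0:y1,x0:x1,::-1],None,fx=S,fy=S,interpolation=cv2.INTER_CUBIC); im=np.clip(im*1.6,0,255).astype(np.uint8)
    def poly(P,col,RR=R,CC=C):
        p=proj(f,np.array(P)@RR.T+CC); cv2.polylines(im,[((p+.5-[x0,y0])*S).astype(int)],True,col,1)
    b=lambda xa,xb,ya,yb,z:[(xa,ya,z),(xb,ya,z),(xb,yb,z),(xa,yb,z)]
    poly(b(-110,110,-65,65,13),(0,255,0)); poly(b(-110,110,-65,65,0),(0,0,255)); poly(b(110,124,-40,40,8),(255,0,255))
    poly(b(-110,110.5,-67,67,0),(0,255,255),Ro.from_euler('z',-12.45,degrees=True).as_matrix(),np.array([498.1,-213,130]))
    cv2.imwrite(f"pics/{tag}_ov_{n}.png",im)
E
python3 ov.py f 155.5
```

```text
[ 479.43644012 -208.59145847  144.94648999] [-1.79979102e+02 -9.44494624e-03  7.75967613e+01] [-0.21882134  0.01676933 -4.18907741]
```

View pics/f_ov_top.png

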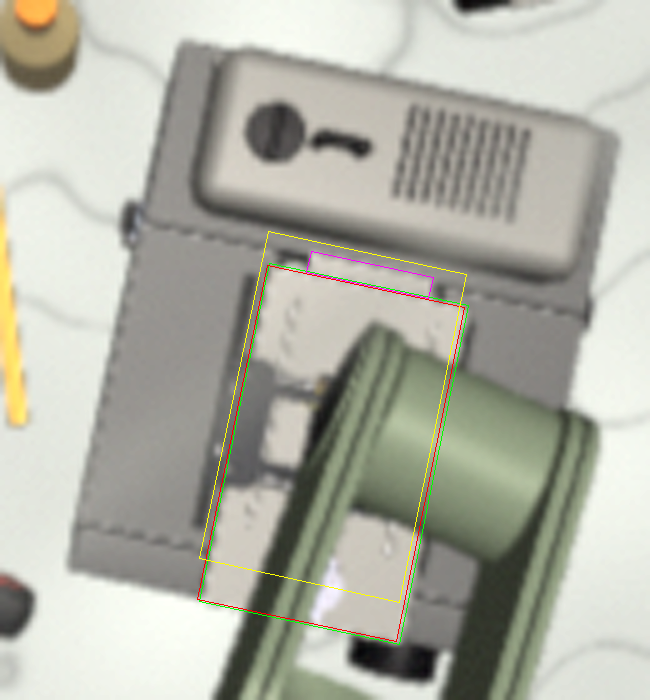

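View pics/f_ov_side.png

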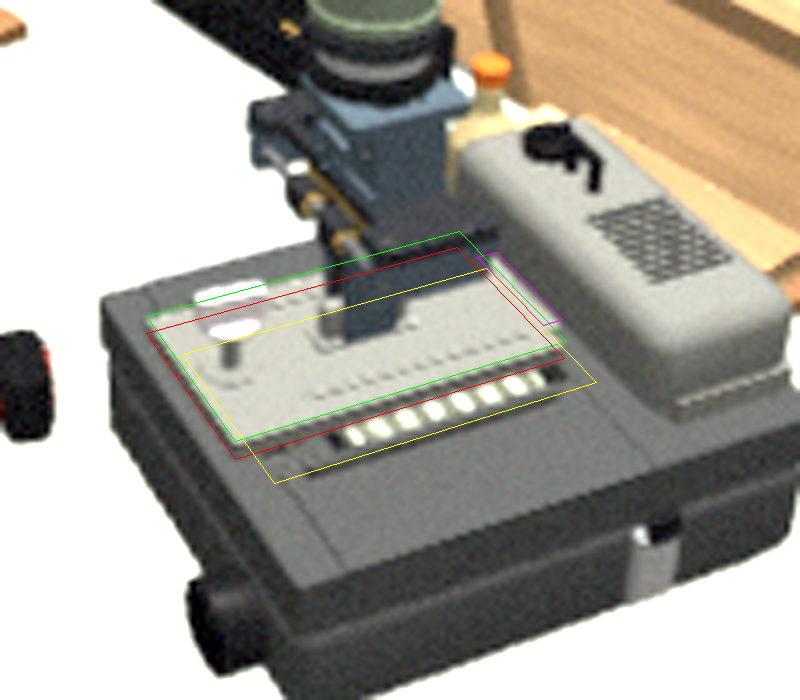

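```bash
cat > lat.py <<'E'
import sys
from h import *
tag,uz=sys.argv[1],float(sys.argv[2]); f=load(tag)["top"]; g=cv2.cvtColor(f["image"],cv2.COLOR_RGB2GRAY)
s=env.state(); R=Ro.from_euler('z',s["ee_rot"][2]-90,degrees=True).as_matrix(); C=s["ee_pos"]*[1,1,0]+[0,0,uz]-R@[5,0,0]
Rs=Ro.from_euler('z',-12.45,degrees=True).as_matrix(); seat=np.array([498.1,-213,130])
def ck(nm,a,b,z,mode="grad",h=1.8):
    P=proj(f,np.array([a,b])@R.T+C); l,sd=prof(g,P[0],P[1],h,mode=mode); W,an=wline(f,l,z+uz,2)
    loc=Rs.T@np.array([*(W-seat[:2]),0]); print(nm,"seat-frame",loc[:2].round(2),"yaw",round(an,2),"sd",round(sd,2))
ck("left front",(60,65,13),(108,65,13),13); ck("left back",(-105,65,13),(-70,65,13),13)
ck("right front",(70,-65,13),(108,-65,13),13); 
ck("tongue end",(124,-36,8),(124,36,8),8); ck("rear L",(-110,60,13),(-110,30,13),13)
loc=Rs.T@(C-seat); print("TCP-derived cover origin",loc.round(2))
E
python3 lat.py f 155.5
```

```text
left front seat-frame [59.51 64.64] yaw -13.42 sd 0.22
left back seat-frame [-115.1    63.62] yaw -11.73 sd 0.19
right front seat-frame [ 59.71 -65.04] yaw -12.87 sd 0.12
tongue end seat-frame [98.35  5.51] yaw -102.05 sd 0.19
rear L seat-frame [-136.01   48.24] yaw -93.95 sd 0.3
TCP-derived cover origin [-24.18   0.28  25.5 ]
```

The cover is centred between the guides within about 0.5 mm and sits about 25 mm short of home, so I'll lower it by feel.

>>> drive_tool(series=[[1, [0, 0, 6], [0, 0, 0]], [1, [0, 0, 12], [0, 0, 0]], [1, [0, 0, 17], [0, 0, 0]], [1, [0, 0, 20], [0, 0, 0]], [1, [0, 0, 20], [0, 0, 0]]])

```text
time_s: 12.6
ee_pos: [479.1, -208.8, 124.3]
ee_rot: [-179.9, -0.0, 77.6]
force: [-0.9, -0.1, -3.8]
gripper_width: 11.7
```

>>> drive_tool(series=[[1, [0, 0, 1], [0, 0, 0]], [1, [0, 0, 2], [0, 0, 0]], [1, [0, 0, 3], [0, 0, 0]], [1, [0, 0, 3.5], [0, 0, 0]], [1, [0, 0, 3.5], [0, 0, 0]]])

```text
time_s: 13.1
ee_pos: [479.5, -208.8, 121.4]
ee_rot: [-180.0, -0.0, 77.6]
force: [0.3, 0.1, -3.4]
gripper_width: 11.6
```

>>> drive_tool(series=[[1, [0, 0, 0.5], [0, 0, 0]], [1, [0, 0, 1], [0, 0, 0]], [1, [0, 0, 1.5], [0, 0, 0]], [1, [0, 0, 1.5], [0, 0, 0]], [1, [0, 0, 1.5], [0, 0, 0]]])

```text
time_s: 13.6
ee_pos: [479.5, -208.9, 119.9]
ee_rot: [180.0, -0.0, 77.6]
force: [0.8, -0.1, -4.1]
gripper_width: 11.0
```

>>> drive_tool(series=[[1, [0, 0, 0.4], [0, 0, 0]], [1, [0, 0, 0.8], [0, 0, 0]], [1, [0, 0, 1], [0, 0, 0]], [1, [0, 0, 1], [0, 0, 0]], [1, [0, 0, 1], [0, 0, 0]]])

```text
time_s: 14.1
ee_pos: [479.6, -208.9, 119.5]
ee_rot: [180.0, 0.0, 77.6]
force: [-1.9, 1.0, 2.6]
gripper_width: 11.7
```

>>> drive_tool(series=[[1, [0, 0, 0.3], [0, 0, 0]], [1, [0, 0, 0.6], [0, 0, 0]], [1, [0, 0, 0.6], [0, 0, 0]], [1, [0, 0, 0.6], [0, 0, 0]], [1, [0, 0, 0.6], [0, 0, 0]]])

```text
time_s: 14.6
ee_pos: [479.7, -208.9, 119.5]
ee_rot: [179.9, 0.0, 77.6]
force: [-3.0, 1.6, 7.9]
gripper_width: 11.7
```

It touched at TCP z 119.5, as expected for the deck rather than the 6 mm guide tops. I'll ease the pressure and slide along tool y.

>>> drive_tool(series=[[1, [0, 0, -0.5], [0, 0, 0]], [1, [0, 3, -0.5], [0, 0, 0]], [1, [0, 6, -0.5], [0, 0, 0]], [1, [0, 9, -0.5], [0, 0, 0]], [1, [0, 10, -0.5], [0, 0, 0]]])

```text
time_s: 15.1
ee_pos: [488.0, -210.9, 119.5]
ee_rot: [-179.9, 0.0, 77.6]
force: [-8.5, 1.8, 9.1]
gripper_width: 11.8
```

>>> drive_tool(series=[[1, [0, 2, 0], [0, 0, 0]], [1, [0, 4, 0], [0, 0, 0]], [1, [0, 6, 0], [0, 0, 0]], [1, [0, 8, 0], [0, 0, 0]], [1, [0, 9, 0], [0, 0, 0]]])

```text
time_s: 15.6
ee_pos: [496.7, -212.8, 119.5]
ee_rot: [-179.9, 0.0, 77.6]
force: [-6.9, 2.4, 8.0]
gripper_width: 11.8
```

>>> drive_tool(series=[[1, [0, 1, 0], [0, 0, 0]], [1, [0, 2, 0], [0, 0, 0]], [1, [0, 3, 0], [0, 0, 0]], [1, [0, 3, 0], [0, 0, 0]], [1, [0, 3, 0], [0, 0, 0]]])

```text
time_s: 16.1
ee_pos: [499.8, -213.5, 119.5]
ee_rot: [-179.9, 0.0, 77.6]
force: [-6.1, 0.6, 7.8]
gripper_width: 11.2
```

>>> drive_tool(series=[[1, [0, 0.5, 0], [0, 0, 0]], [1, [0, 1, 0], [0, 0, 0]], [1, [0, 1.5, 0], [0, 0, 0]], [1, [0, 2, 0], [0, 0, 0]], [1, [0, 2, 0], [0, 0, 0]]])

```text
time_s: 16.6
ee_pos: [501.6, -213.9, 119.5]
ee_rot: [-179.9, 0.0, 77.6]
force: [-6.7, 2.5, 7.0]
gripper_width: 11.3
```

>>> drive_tool(series=[[1, [0, 0.5, 0], [0, 0, 0]], [1, [0, 1, 0], [0, 0, 0]], [1, [0, 1.5, 0], [0, 0, 0]], [1, [0, 1.5, 0], [0, 0, 0]], [1, [0, 1.5, 0], [0, 0, 0]]])

```text
time_s: 17.1
ee_pos: [503.1, -214.2, 119.5]
ee_rot: [-179.9, 0.0, 77.6]
force: [-6.6, 2.0, 7.6]
gripper_width: 11.7
```

>>> drive_tool(series=[[1, [0, 0.5, 0], [0, 0, 0]], [1, [0, 1, 0], [0, 0, 0]], [1, [0, 1.5, 0], [0, 0, 0]], [1, [0, 1.5, 0], [0, 0, 0]], [1, [0, 1.5, 0], [0, 0, 0]]])

```text
time_s: 17.6
ee_pos: [503.4, -214.3, 119.5]
ee_rot: [-179.7, 0.0, 77.6]
force: [-11.1, 2.2, 9.2]
gripper_width: 11.7
```

>>> drive_tool(series=[[1, [0, 0.5, 0], [0, 0, 0]], [1, [0, 1, 0], [0, 0, 0]], [1, [0, 1.5, 0], [0, 0, 0]], [1, [0, 1.5, 0], [0, 0, 0]], [1, [0, 1.5, 0], [0, 0, 0]]])

```text
time_s: 18.1
ee_pos: [503.3, -214.2, 119.4]
ee_rot: [-179.5, 0.0, 77.6]
force: [-13.4, 3.6, 12.1]
gripper_width: 12.2
```

```bash
python3 ov.py g 130; python3 lat.py g 130
```

```text
[ 503.27755264 -214.2337572   119.44619503] [-1.79545489e+02  3.31758725e-03  7.75977308e+01] [-13.36764954   2.55471119  11.76810659]
left front seat-frame [79.56 63.75] yaw -14.94 sd 0.25
left back seat-frame [-89.36  64.01] yaw -7.89 sd 0.18
right front seat-frame [ 92.51 -65.27] yaw -12.87 sd 0.42
tongue end seat-frame [124.32   2.15] yaw -102.04 sd 0.06
rear L seat-frame [-109.65   45.05] yaw -99.45 sd 0.22
TCP-derived cover origin [ 0.32 -0.09  0.  ]
```

View pics/g_ov_side.png

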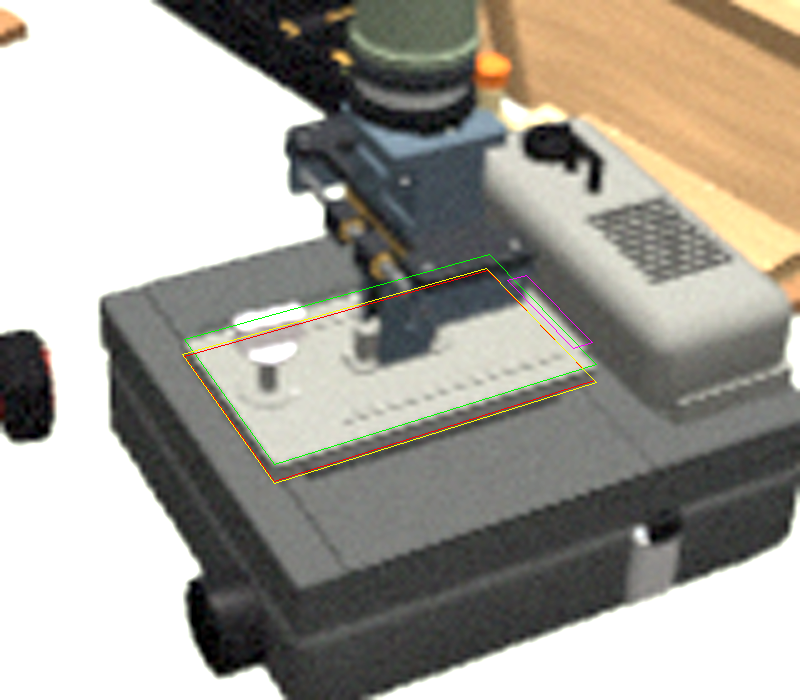

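View pics/g_ov_top.png

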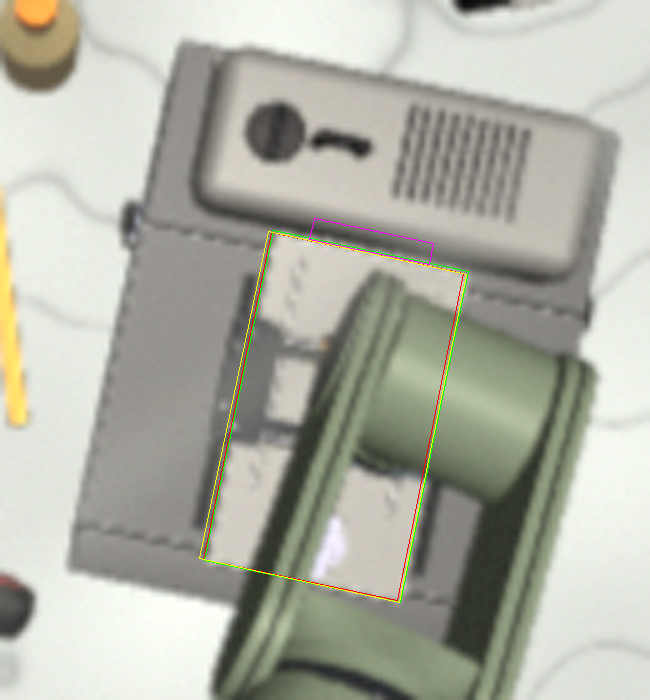

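The cover is home: the tongue is hidden under the housing, and the force rises with no more travel. I'll unload, then release the rib.

>>> drive_tool(series=[[1, [0, -1, -0.2], [0, 0, 0]], [1, [0, -2, -0.4], [0, 0, 0]], [1, [0, -2.5, -0.5], [0, 0, 0]], [0.6, [0, -3.5, -0.5], [0, 0, 0]], [0.6, [0, -4, -0.5], [0, 0, 0]]])

```text
time_s: 18.7
ee_pos: [504.3, -214.4, 119.2]
ee_rot: [179.9, -0.0, 77.6]
force: [0.3, -0.6, 0.2]
gripper_width: 24.9
```

>>> drive_tool(series=[[0.6, [0, 0, 0], [0, 0, 0]], [0.6, [0, 0, 0], [0, 0, 0]], [0.6, [0, 0, 0], [0, 0, 0]], [0.6, [0, 0, -5], [0, 0, 0]], [0.6, [0, 0, -15], [0, 0, 0]]])

```text
time_s: 19.2
ee_pos: [503.0, -214.0, 134.2]
ee_rot: [-179.9, -0.0, 77.6]
force: [0.4, -0.4, -0.2]
gripper_width: 36.5
```

```bash
echo '[503.42,-214.17,134.38,77.57]' > cmd.json
python3 mv.py 503.4 -214.2 199 77.55; python3 mv.py 417.2 -195.2 199 77.55
python3 - <<'E'
from h import *
f=load("g")["side"]
W=onz(f,[[236.4,215],[251.4,212.4]],199);print(W, np.degrees(np.arctan2(*(W[1]-W[0])[1::-1])))
E
```

```text
shift [-0.0, -0.0, -64.6] rz 0.0 -> cmd [ 503.42 -214.17  198.98] 77.57 dist 64.6
shift [-0.0, -88.3, -0.0] rz 0.0 -> cmd [ 417.19 -195.16  198.98] 77.57 dist 88.3
[[ 392.58627132 -194.41820778  199.        ]
 [ 435.26144657 -211.04488992  199.        ]] -21.286394027686722
```

>>> drive_tool(series=[[0.5, [0, 0, -16], [0, 0, 0]], [0.5, [0, 0, -32], [0, 0, 0]], [0.5, [0, 0, -50], [0, 0, 0]], [0.5, [0, 0, -64.6], [0, 0, 0]], [0.5, [0, 0, -64.6], [0, 0, 0]]])

```text
time_s: 19.7
ee_pos: [505.0, -214.8, 202.0]
ee_rot: [179.7, 0.1, 77.6]
force: [0.6, 0.1, -0.0]
gripper_width: 45.7
```

>>> drive_tool(series=[[0.5, [0, -22, 0], [0, 0, 0]], [0.5, [0, -46, 0], [0, 0, 0]], [0.5, [0, -70, 0], [0, 0, 0]], [0.5, [0, -88.3, 0], [0, 0, 0]], [0.5, [0, -88.3, 0], [0, 0, 0]]])

```text
time_s: 20.2
ee_pos: [415.1, -194.4, 198.8]
ee_rot: [-179.9, -0.0, 77.5]
force: [0.3, -0.3, 1.0]
gripper_width: 45.1
```

```bash
python3 ov.py i 130
```

```text
[ 417.63473468 -195.31075464  199.01509214] [1.79936725e+02 1.20243510e-03 7.75647323e+01] [ 1.32742853 -0.10469718 -0.72485935]
```

View pics/i_ov_side.png

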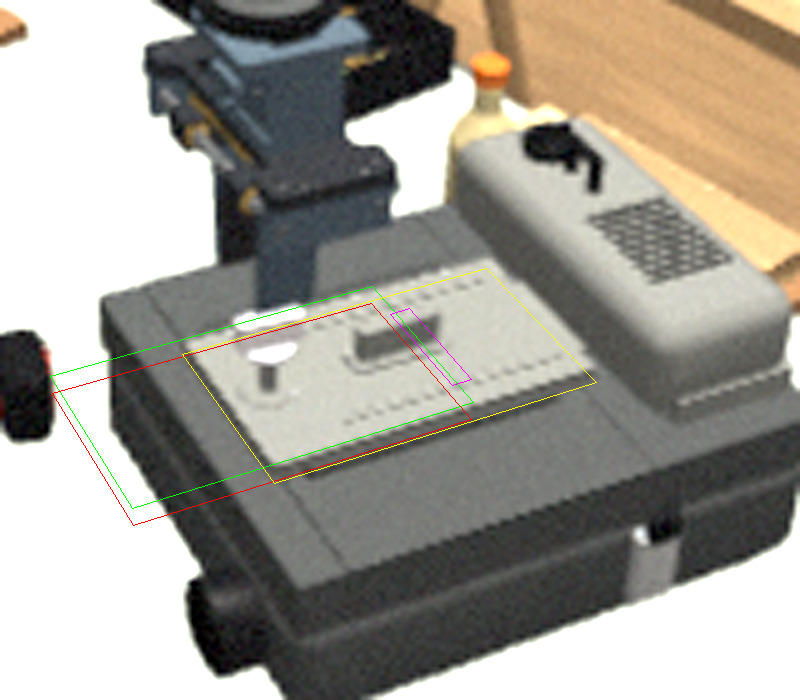

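View pics/i_ov_top.png

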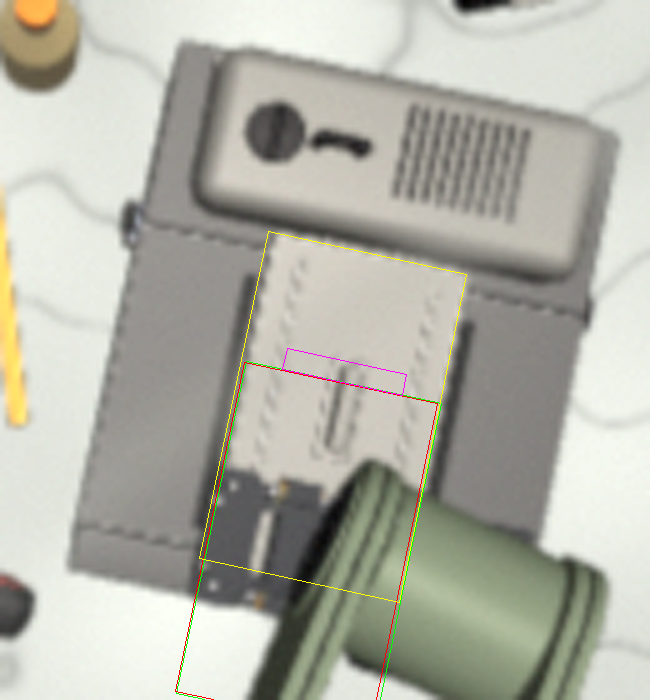

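The cover is seated between the guides. The wing, at about (270,320) in the side overlay, sits roughly 9° clockwise of the cover's x, and the jaws will square it. Descending around the wing.

>>> drive_tool(series=[[0.5, [0, 0, 10], [0, 0, 0]], [0.5, [0, 0, 20], [0, 0, 0]], [0.5, [0, 0, 30], [0, 0, 0]], [0.5, [0, 0, 37], [0, 0, 0]], [0.5, [0, 0, 42], [0, 0, 0]]])

```text
time_s: 20.8
ee_pos: [417.0, -195.0, 155.7]
ee_rot: [-179.9, -0.0, 77.6]
force: [0.7, 0.6, 0.1]
gripper_width: 45.6
```

>>> drive_tool(series=[[0.5, [0, 0, 1], [0, 0, 0]], [0.5, [0, 0, 1], [0, 0, 0]], [0.5, [0, 0, 1], [0, 0, 0]], [0.5, [0, 0, 1], [0, 0, 0]], [0.5, [0, 0, 1], [0, 0, 0]]])

```text
time_s: 21.3
ee_pos: [417.4, -195.2, 156.2]
ee_rot: [180.0, 0.0, 77.6]
force: [0.6, 0.5, -0.4]
gripper_width: 45.8
```

Run:
```python
from h import *
snap("j"); s=env.state(); print(s["ee_pos"],s["force"])
f=load("j")["side"]; x0,y0=215,170; im=cv2.resize(f["image"][y0:y0+75,x0:x0+75,::-1],None,fx=8,fy=8,interpolation=cv2.INTER_CUBIC)
cv2.imwrite(f"pics/z_j.png",np.clip(im*1.6,0,255).astype(np.uint8))
print(proj(f,[[417.1,-195.1,z] for z in(177,188,199)]))
```

```text
[ 417.29707194 -195.20418632  156.11463893] [ 0.45088666 -0.01726657  0.19296732]
[[243.13460429 218.00957625]
 [243.16511426 215.05026459]
 [243.19593183 212.06111723]]
```

View pics/z_j.png

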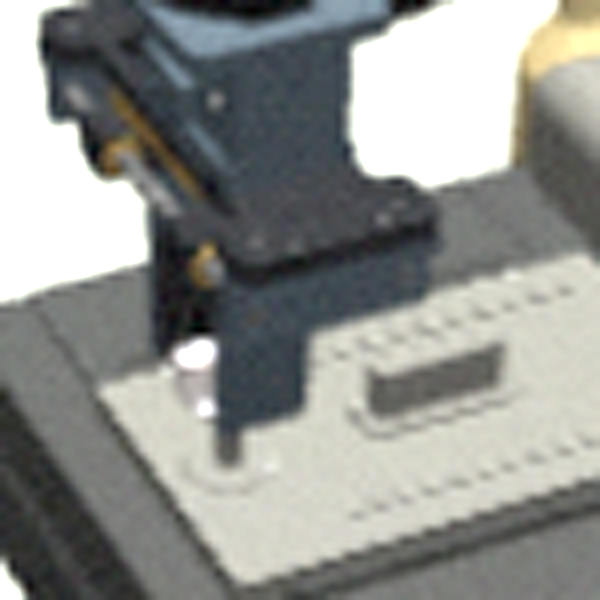

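The near finger, at about (262,350) in the zoom, is where the geometry predicts for jaws centred on the wing. Closing.

>>> drive_tool(series=[[0.8, [0, 0, 0], [0, 0, 0]], [1, [0, 0, 0], [0, 0, 0]], [1, [0, 0, 0], [0, 0, 0]], [1, [0, 0, 0], [0, 0, 0]], [1, [0, 0, 0], [0, 0, 0]]], squeeze=30)

```text
time_s: 21.9
ee_pos: [417.3, -195.3, 155.9]
ee_rot: [180.0, 0.0, 77.6]
force: [-0.1, 0.1, -0.0]
gripper_width: 11.9
```

>>> drive_tool(series=[[1, [0, 0, 0], [0, 0, 0]], [1, [0, 0, 0], [0, 0, 0]], [1, [0, 0, 0], [0, 0, 0]], [1, [0, 0, 0], [0, 0, 0]], [1, [0, 0, 0], [0, 0, 0]]])

```text
time_s: 22.4
ee_pos: [417.3, -195.3, 155.9]
ee_rot: [180.0, 0.0, 77.6]
force: [1.1, -1.7, -1.2]
gripper_width: 11.4
```

>>> drive_tool(series=[[1, [0, 0, 2], [0, 0, 0]], [1, [0, 0, 4], [0, 0, 0]], [1, [0, 0, 6], [0, 0, 0]], [1, [0, 0, 8], [0, 0, 0]], [1, [0, 0, 8], [0, 0, 0]]])

```text
time_s: 22.9
ee_pos: [417.3, -195.3, 147.8]
ee_rot: [180.0, 0.0, 77.6]
force: [-0.5, -1.4, 3.3]
gripper_width: 11.9
```

>>> drive_tool(series=[[1, [0, 0, 1], [0, 0, 0]], [1, [0, 0, 2], [0, 0, 0]], [1, [0, 0, 3], [0, 0, 0]], [1, [0, 0, 4], [0, 0, 0]], [1, [0, 0, 4], [0, 0, 0]]])

```text
time_s: 23.4
ee_pos: [417.3, -195.3, 143.9]
ee_rot: [180.0, 0.0, 77.6]
force: [-0.3, -2.3, 4.1]
gripper_width: 11.8
```

>>> drive_tool(series=[[1, [0, 0, 0.4], [0, 0, 0]], [1, [0, 0, 0.8], [0, 0, 0]], [1, [0, 0, 1.2], [0, 0, 0]], [1, [0, 0, 1.2], [0, 0, 0]], [1, [0, 0, 1.2], [0, 0, 0]]])

```text
time_s: 23.9
ee_pos: [417.3, -195.3, 142.7]
ee_rot: [180.0, 0.0, 77.6]
force: [0.1, -2.2, 3.3]
gripper_width: 12.0
```

>>> drive_tool(series=[[1, [0, 0, 0.3], [0, 0, 0]], [1, [0, 0, 0.6], [0, 0, 0]], [1, [0, 0, 0.9], [0, 0, 0]], [1, [0, 0, 0.9], [0, 0, 0]], [1, [0, 0, 0.9], [0, 0, 0]]])

```text
time_s: 24.4
ee_pos: [417.3, -195.3, 141.8]
ee_rot: [180.0, 0.0, 77.6]
force: [0.2, -3.0, 3.9]
gripper_width: 11.9
```

>>> drive_tool(series=[[1, [0, 0, 0.3], [0, 0, 0]], [1, [0, 0, 0.6], [0, 0, 0]], [1, [0, 0, 0.9], [0, 0, 0]], [1, [0, 0, 1.2], [0, 0, 0]], [1, [0, 0, 1.2], [0, 0, 0]]])

```text
time_s: 24.9
ee_pos: [417.3, -195.3, 140.6]
ee_rot: [180.0, 0.0, 77.6]
force: [0.7, -2.8, 4.5]
gripper_width: 12.0
```

Edit , replacing
```

```
with
```

```

>>> drive_tool(series=[[1, [0, 0, 0.3], [0, 0, 0]], [1, [0, 0, 0.6], [0, 0, 0]], [1, [0, 0, 0.9], [0, 0, 0]], [1, [0, 0, 1.2], [0, 0, 0]], [1, [0, 0, 1.2], [0, 0, 0]]])

```text
time_s: 25.4
ee_pos: [417.3, -195.3, 139.4]
ee_rot: [180.0, 0.0, 77.6]
force: [0.3, -3.5, 4.2]
gripper_width: 11.9
```

>>> drive_tool(series=[[1, [0, 0, 0.3], [0, 0, 0]], [1, [0, 0, 0.6], [0, 0, 0]], [1, [0, 0, 0.9], [0, 0, 0]], [1, [0, 0, 1.2], [0, 0, 0]], [1, [0, 0, 1.2], [0, 0, 0]]])

```text
time_s: 25.9
ee_pos: [417.3, -195.2, 138.2]
ee_rot: [180.0, -0.0, 77.6]
force: [0.8, -3.8, 3.9]
gripper_width: 12.1
```

>>> drive_tool(series=[[1, [0, 0, 0.3], [0, 0, 0]], [1, [0, 0, 0.6], [0, 0, 0]], [1, [0, 0, 0.9], [0, 0, 0]], [1, [0, 0, 1.2], [0, 0, 0]], [1, [0, 0, 1.2], [0, 0, 0]]])

```text
time_s: 26.4
ee_pos: [417.3, -195.2, 137.0]
ee_rot: [180.0, 0.0, 77.6]
force: [1.7, -4.5, 5.0]
gripper_width: 11.6
```

>>> drive_tool(series=[[1, [0, 0, 0.3], [0, 0, 0]], [1, [0, 0, 0.6], [0, 0, 0]], [1, [0, 0, 0.9], [0, 0, 0]], [1, [0, 0, 1.2], [0, 0, 0]], [1, [0, 0, 1.2], [0, 0, 0]]])

```text
time_s: 26.9
ee_pos: [417.3, -195.2, 135.8]
ee_rot: [180.0, 0.0, 77.6]
force: [0.2, -3.9, 4.1]
gripper_width: 11.8
```

>>> drive_tool(series=[[1, [0, 0, 0.3], [0, 0, 0]], [1, [0, 0, 0.6], [0, 0, 0]], [1, [0, 0, 0.9], [0, 0, 0]], [1, [0, 0, 1.2], [0, 0, 0]], [1, [0, 0, 1.2], [0, 0, 0]]])

```text
time_s: 27.4
ee_pos: [417.3, -195.2, 134.6]
ee_rot: [180.0, -0.0, 77.6]
force: [2.0, -4.3, 5.0]
gripper_width: 11.7
```

>>> drive_tool(series=[[1, [0, 0, 0.3], [0, 0, 0]], [1, [0, 0, 0.6], [0, 0, 0]], [1, [0, 0, 0.9], [0, 0, 0]], [1, [0, 0, 1.2], [0, 0, 0]], [1, [0, 0, 1.2], [0, 0, 0]]])

```text
time_s: 27.9
ee_pos: [417.3, -195.2, 133.5]
ee_rot: [180.0, 0.0, 77.6]
force: [1.1, -2.9, 5.8]
gripper_width: 11.7
```

>>> drive_tool(series=[[1, [0, 0, 0.3], [0, 0, 0]], [1, [0, 0, 0.6], [0, 0, 0]], [1, [0, 0, 0.9], [0, 0, 0]], [1, [0, 0, 1], [0, 0, 0]], [1, [0, 0, 1], [0, 0, 0]]])

```text
time_s: 28.4
ee_pos: [417.3, -195.2, 132.7]
ee_rot: [180.0, 0.0, 77.6]
force: [0.9, -3.5, 6.5]
gripper_width: 11.7
```

>>> drive_tool(series=[[1, [0, 0, 0.2], [0, 0, 0]], [1, [0, 0, 0.4], [0, 0, 0]], [1, [0, 0, 0.6], [0, 0, 0]], [1, [0, 0, 0.6], [0, 0, 0]], [1, [0, 0, 0.6], [0, 0, 0]]])

```text
time_s: 28.9
ee_pos: [417.3, -195.3, 132.7]
ee_rot: [180.0, 0.0, 77.6]
force: [-0.7, -3.1, 10.0]
gripper_width: 11.8
```

The bottom is felt: TCP z holds at 132.7 while the force rises to 10 N, about 23 mm down. Now I'll turn clockwise, which is +z about the tool.

>>> drive_tool(series=[[1, [0, 0, 0], [0, 0, 0.1]], [1, [0, 0, 0], [0, 0, 0.2]], [1, [0, 0, 0], [0, 0, 0.3]], [1, [0, 0, 0], [0, 0, 0.4]], [1, [0, 0, 0], [0, 0, 0.5]]])

```text
time_s: 29.4
ee_pos: [417.6, -194.7, 132.7]
ee_rot: [180.0, -0.1, 48.7]
force: [0.7, -2.1, 11.1]
gripper_width: 11.6
```

>>> drive_tool(series=[[1, [0, 0, 0], [0, 0, 0.1]], [1, [0, 0, 0], [0, 0, 0.2]], [1, [0, 0, 0], [0, 0, 0.3]], [1, [0, 0, 0], [0, 0, 0.4]], [1, [0, 0, 0], [0, 0, 0.5]]])

```text
time_s: 29.9
ee_pos: [418.1, -194.4, 132.7]
ee_rot: [-180.0, -0.1, 20.0]
force: [2.1, -0.9, 9.5]
gripper_width: 11.4
```

Run:
```python
from h import *
s=env.state(); print(s["torque"],s["qpos"].round(1),s["force"])
```

```text
[-0.19048735 -0.2545455  -0.0111756 ] [-2.650e+01  1.080e+01  1.089e+02  1.000e-01  6.020e+01 -4.660e+01] [ 2.10859855 -0.9131891   9.48604447]
```

>>> drive_tool(series=[[1, [0, 0, 0], [0, 0, 0.12]], [1, [0, 0, 0], [0, 0, 0.25]], [1, [0, 0, 0], [0, 0, 0.38]], [1, [0, 0, 0], [0, 0, 0.49]], [1, [0, 0, 0], [0, 0, 0.57]]])

```text
time_s: 30.4
ee_pos: [418.8, -194.4, 132.7]
ee_rot: [-179.9, -0.2, -12.6]
force: [3.9, -0.4, 8.4]
gripper_width: 11.8
```

>>> drive_tool(series=[[1, [0, 0, 0], [0, 0, 0]], [1, [0, 0, 0], [0, 0, 0]], [1, [0, 0, 0], [0, 0, 0]], [1, [0, 0, 0], [0, 0, 0]], [1, [0, 0, 0], [0, 0, 0]]])

```text
time_s: 30.9
ee_pos: [418.8, -194.4, 132.7]
ee_rot: [-179.9, -0.2, -12.4]
force: [3.8, -0.2, 8.5]
gripper_width: 12.0
```

Run:
```python
from h import *
s=env.state(); print(s["torque"],s["ee_pos"],s["ee_rot"],s["force"])
```

```text
[-0.27240273 -0.41240354 -0.01985355] [ 418.7896067  -194.39080695  132.70038222] [-179.87760852   -0.18394733  -12.42198351] [ 3.7944825  -0.16508648  8.51857564]
```

The turn measures 90.0°. I'll ease up so the pin can rise into its notch, then let go.

>>> drive_tool(series=[[1, [0, 0, -0.8], [0, 0, 0]], [1, [0, 0, -1.6], [0, 0, 0]], [1, [0, 0, -2.4], [0, 0, 0]], [1, [0, 0, -3], [0, 0, 0]], [1, [0, 0, -3], [0, 0, 0]]])

```text
time_s: 31.4
ee_pos: [418.7, -194.4, 135.2]
ee_rot: [-179.9, -0.2, -12.4]
force: [5.8, 0.0, 4.9]
gripper_width: 11.9
```

>>> drive_tool(series=[[0.6, [0, 0, 0], [0, 0, 0]], [0.6, [0, 0, 0], [0, 0, 0]], [0.6, [0, 0, 0], [0, 0, 0]], [0.6, [0, 0, 0], [0, 0, 0]], [0.6, [0, 0, 0], [0, 0, 0]]])

```text
time_s: 31.9
ee_pos: [417.1, -195.0, 134.3]
ee_rot: [-180.0, 0.0, -12.4]
force: [0.4, -0.5, 0.4]
gripper_width: 36.8
```

>>> drive_tool(series=[[0.6, [0, 0, -8], [0, 0, 0]], [0.6, [0, 0, -20], [0, 0, 0]], [0.6, [0, 0, -40], [0, 0, 0]], [0.6, [0, 0, -60], [0, 0, 0]], [0.6, [0, 0, -80], [0, 0, 0]]])

```text
time_s: 32.4
ee_pos: [417.4, -195.2, 216.0]
ee_rot: [-180.0, -0.0, -12.4]
force: [0.6, -0.5, 0.3]
gripper_width: 36.8
```

```bash
python3 ov.py k 130
python3 - <<'E'
from h import *
f=load("k")["side"]; x0,y0=215,170; im=cv2.resize(f["image"][y0:y0+75,x0:x0+75,::-1],None,fx=8,fy=8,interpolation=cv2.INTER_CUBIC)
cv2.imwrite(f"pics/z_k.png",np.clip(im*1.6,0,255).astype(np.uint8))
E
```

```text
[ 419.09193364 -196.05672729  217.73440344] [179.92141885  -0.36814621 -12.37907648] [-0.09624721  0.55760734  0.78390518]
```

View pics/z_k.png

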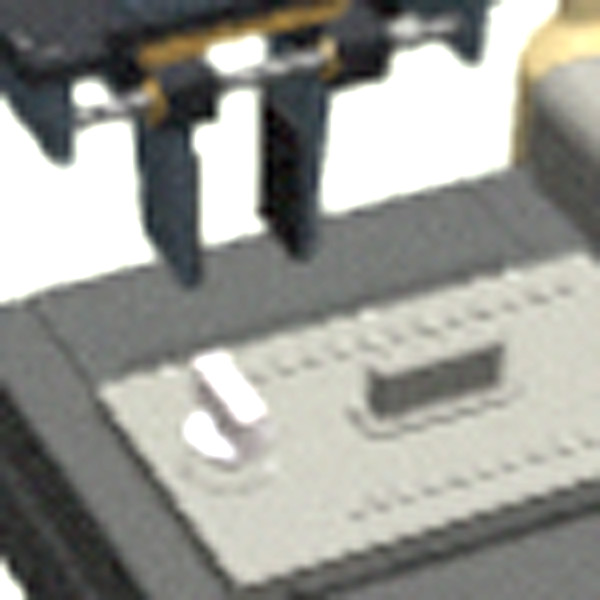

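The stud stayed down with its wing across the cover: the wing top at px (244,218) matches about 20 mm pressed. I'll move the arm clear for a final look.

>>> drive_tool(series=[[0.6, [0, 0, -20], [0, 0, 0]], [0.6, [0, -30, -40], [0, 0, 0]], [0.6, [0, -65, -40], [0, 0, 0]], [0.6, [0, -100, -40], [0, 0, 0]], [0.6, [0, -135, -40], [0, 0, 0]]])

```text
time_s: 33.0
ee_pos: [446.0, -62.0, 254.2]
ee_rot: [-180.0, 0.0, -12.4]
force: [0.9, -0.0, -1.0]
gripper_width: 36.8
```

>>> drive_tool(series=[[0.6, [0, -35, 0], [0, 0, 0]], [0.6, [0, -75, 0], [0, 0, 0]], [0.6, [0, -110, 0], [0, 0, 0]], [0.6, [0, -130, 0], [0, 0, 0]], [0.6, [0, -130, 0], [0, 0, 0]]])

```text
time_s: 33.5
ee_pos: [474.1, 65.8, 253.8]
ee_rot: [-180.0, 0.1, -12.2]
force: [-0.3, -1.3, -0.0]
gripper_width: 36.1
```

Run:
```python
from h import *
o=snap("l"); print(env.state()["ee_pos"],env.state()["force"])
f=o["top"]; x0,y0=245,130; im=cv2.resize(f["image"][y0:y0+140,x0:x0+125,::-1],None,fx=4,fy=4,interpolation=cv2.INTER_CUBIC)
cv2.imwrite("pics/z_l.png",np.clip(im*1.5,0,255).astype(np.uint8))
# cover edges in seat frame
g=cv2.cvtColor(f["image"],cv2.COLOR_RGB2GRAY); Rs=Ro.from_euler('z',-12.45,degrees=True).as_matrix(); seat=np.array([498.1,-213,130.])
def ck(nm,a,b):
    P=proj(f,np.array([a,b])@Rs.T+seat); l,sd=prof(g,P[0],P[1],2,mode="grad"); W,an=wline(f,l,143,5); print(nm,(Rs.T@[*(W-seat[:2]),0])[:2].round(1),round(an,2),round(sd,2))
ck("left",(-95,65,13),(100,65,13)); ck("right",(-95,-65,13),(100,-65,13)); ck("rear",(-110,-60,13),(-110,60,13))
```

```text
[473.59154667  63.48126915 254.10710912] [-0.62995332 -0.48363045 -0.36632905]
left [ 1.2 64.2] -12.4 0.27
right [  1.3 -66.5] -12.39 0.11
rear [-109.8    3.2] -102.5 0.18
```

View pics/z_l.png

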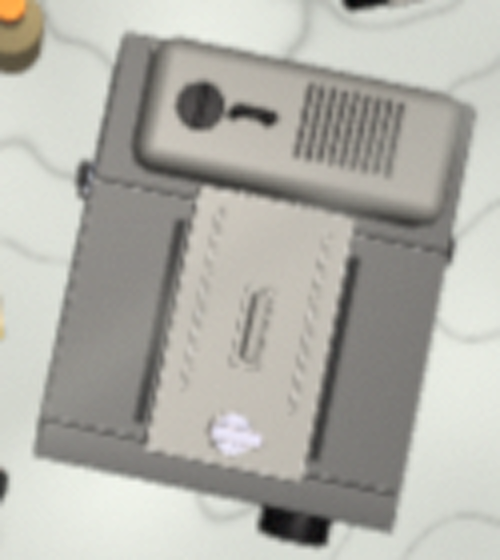

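View pics/l_top.png

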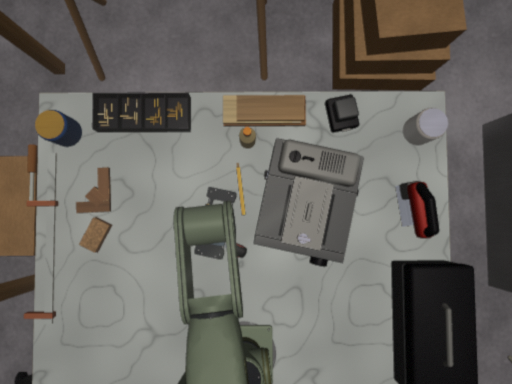

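The cover sits square at yaw -12.4°. Its rear edge at -109.8 mm puts it within about 0.3 mm of home. The wing lies across it near px (303,238) and the bystanders have not moved, so I'm handing in.

```bash
python3 -c "
from h import env
print(env.job_done(), env.state()['time_s'])"
```

```text
the job is handed in; nothing more can be done
the job is handed in; nothing more can be done
```

The filter cover is refitted with the stud caught, and I handed the job in at about 34 s of robot time.

- **Cover:** I set it flat between the guides about 25 mm short and slid it forward until it stopped, with about 13 N of forward push at the stop. The last picture puts it within about 0.3 mm of home, square with the head at -12.4°, and roughly 1 mm to one side between the guides.
- **Stud:** I pushed it down about 23 mm, until travel stopped and the force rose to 10 N; the highest reading was 11 N, well under the 30 N limit. I turned it 90° clockwise, eased up about 2.5 mm and let go. Afterwards the wing lay across the cover and stayed down, about 20 mm pressed, which fits the cam having caught. I judged that from the pictures only and did not tug on it.
- **Bystanders:** in the last top view they looked unmoved.

**Disagreement with the reported pose:** my first grip closed above the rib without touching it. In the side view the fingertips sit about 25 mm higher than the reported tool position. I worked from contact heights after that: the cover met the deck exactly where its bench height predicted.

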